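# Tip the hex nuts into the open drawer and shut it

## Robot

A 6-joint arm with a two-finger parallel gripper is mounted at the origin on the work surface. World frame = base frame: x ahead of the robot, y to its left, z up, the work surface at z = 0. Lengths are in m, angles in rad, forces in N, time in s.
With the tool pointing down it reaches from about 0.375 to 0.9 m from the base axis. Payload 3.1 kg.
Tool frame: the origin (TCP) lies between the finger pads; the fingertips stand 8 mm ahead of it and the grasp point (between the pads) lies 11 mm behind it (manip.tip_extent is the distance from the TCP to the fingertips, in m); z points along the fingers, x is the direction in which the jaws open and shut, and the axes are right-handed (so a half turn about z gives the same grasp; the last joint's range is limited). The gripper opens to 85 mm and grips with 20 to 120 N. Pads are 22 mm wide; open, the fingers measure 114 mm over their backs; the gripper's body (76 mm by 85 mm) begins 54 mm behind the grasp point. The pads swing forward as they close: fully open they stand 13 mm farther back than shut.
Start: joints at [0.947, 0.527, 1.433, -0, 1.181, -0.178], TCP at [0.269, 0.564, 0.239] pointing down, gripper open.
Joint ranges: [-3.08, 3.08], [-0.75, 2.2], [0.22, 2.44], [-1.43, 4.57], [0, 2.65], [-2.85, 2.85]. Speed limits (rad/s): [2.79, 2.79, 3.14, 3.14, 3.14, 3.14].

## Interface

Orientations are given as a unit quaternion [x, y, z, w].
In Python, from station import manip gives the robot as it stands.
- The arm moves only by the tool move_arm, never from a script. Its argument "deltas" is a list that holds one entry, the list of rows, each a list of 4 numbers: the shift along the tool's x, y, z in m, then the turn about the tool's z in degrees. A call has 1 to 20 rows; each row is the pose to reach, as a shift and turn from the pose measured when the call began, along the tool's axes at that moment; what a row does not reach only later rows make up. A row lasts 1/12 s, in which the tool goes at most 41.7 mm and 7.16 degrees, less where a joint would pass 70% of its speed; a pose out of reach is approached as far as the arm can. A call with a gripper value outside its range is refused whole. "gripper" is the opening, from 0 (shut) to 1 (fully open), set as the call begins (left out, the last holds). The fingers move at their own pace and stop on an object; "squeeze" is the grip in N (left out, the last holds). Time passes only in rows, so rows that repeat a pose let the fingers close. It gives the time, the measured TCP pose, the force and the opening at its end, in the units of the state.
- manip.sense(): the state, without advancing time (a new reading comes with each control period).
- manip.snapshot(name): name is "scene" or "top" or "wrist"; returns a dict with "img" (384x512x3 uint8, red, green, blue), "vertical_fov" (degrees; the focal length in pixels is half the picture's height over the tangent of half this angle, whatever the lens; pixels are square), "cx", "cy" (the principal point, pixels), "origin" and "orientation" of the camera in the world. Camera axes: x right, y down, z forward; pixel columns grow to the right and rows downward; lengths in m; the calibration is good to about 2 mm. A picture is of the moment at which its call begins. There is no depth.
- manip.sign_off(): hands the job in, once; it reports no verdict.
The state is a dict: "t": time; "q": joint angles; "qd": joint speeds; "tau": joint torques, N m; "tcp_pos": TCP position; "tool_rot": TCP orientation; "force": force on the tool from outside, world axes, zero at the start; "ft_torque": the same for the moment, N m; "finger_gap": opening from 0.0 (shut) to 1.0 (fully open).
Only numpy, scipy, OpenCV 4.12 (cv2) and the standard library are available. Lean on these libraries where they do the work, as an engineer would, in place of code of your own. Each camera call takes 0.05 s, during which the arm holds its last target.

## Task

Pick up the spouted metal cup and pour all six hex nuts into the parts drawer that stands open. Stand the empty cup back upright on its rubber mat, then push the drawer fully shut. Leave the other chest and everything else on the bench where it is.

Things in the scene. Friction and masses are not known exactly. Their poses are not given: they have to be found in the camera images.
- cup_center (a point): Loose open aluminium scoop cup with six nuts in it, 0.12 to 0.2 kg empty. 56 wide (its y) between two flat, parallel, upright side walls, the faces to grip; 56 high, walls 3. This point: midway between those walls, 28 above the underside, 6 towards the spout from the foot's centre. x points from spout to back, z up.
- cup_lip (a point): Middle of the cup's spout edge: 75 towards -x and 28 above cup_center (cup axes). The front wall leans outward 45 degrees from upright and is the spout; the mouth is 109 long. Smooth bare metal: nuts slide on a slope of about 25 degrees, so the cup empties when tipped spout-down by 75 to 85 degrees.
- cup_foot (a point): Centre of the underside of the cup's flat foot (53 long in x by 56; 6 towards +x and 28 below cup_center), same axes. The back wall (+x end, 28 from here) is upright.
- rubber_mat: Fixed black rubber mat on the bench, 150 (its x) by 120 (its y), 4 thick; the cup starts on it. Origin: centre of its underside, at bench height. A similar but smaller, square cork pad (110) carries a paint tin.
- drawer_floor (a point): Centre of the inner floor of the drawer that stands open, in one of two identical low wooden chests (200 deep, 160 wide, 90 high, fixed, drawer fronts towards the robot). Inside, the drawer is 155 long (its x), 118 wide (y), 46 deep. x points from the drawer front into the chest (the way to push it shut), z up.
- drawer_front (a point): Middle of the inside face of the open drawer's front end, at rim height (46 above its floor, 68 above the bench); axes as drawer_floor. From here the uncovered opening runs towards +x for 6 less than the drawer's joint value, to the edge of the chest's top. Outer face of the front panel: 21 towards -x; its top is 10 above the rim.
- chest_a_drawer0_handle (a point): Middle of the open drawer's steel bar handle: a horizontal bar along y, 80 long, about 10 thick, 35 out from the front panel, 52 above the bench. Pushing it towards +x shuts the drawer.
- chest_a_drawer0 (a joint): Opening of the drawer that stands open, m: 0 shut, at most 0.134; starts 0.105 to 0.130. Slides with about 1 N of friction and stays where it is left.
- chest_b_drawer0 (a joint): Opening of the other chest's drawer, m: shut (0), to be left shut.
- nut0_center (a point): Centre of one of the six steel hex nuts in the cup, about 19 across flats (22 across corners), 10 thick, 18 g.
- nut1_center (a point): Centre of another of the six nuts.
- nut2_center (a point): Centre of another of the six nuts.
- nut3_center (a point): Centre of another of the six nuts.
- nut4_center (a point): Centre of another of the six nuts.
- nut5_center (a point): Centre of another of the six nuts.
- tape_measure: Yellow tape measure, 62 x 60 x 34, lying flat on the chest whose drawer is shut; leave it.
- screwdriver: Screwdriver, 130 long, about 25 thick, lying on the bench between the two chests, nearer the robot; leave it.
- wood_offcut: Wood offcut 110 x 45 x 35 on the bench; leave it.
- glue_bottle: Pale plastic glue bottle, 54 across, 140 high; leave it.
- paint_tin: Small paint tin, 84 across, 88 high, on the cork pad; leave it.
There are look-alikes about, which are no part of the job. Leave any orange or yellow look-alike of the part that bears cup_center alone.

How it is judged:
By the outcome, as a careful person would: the job done as asked, in the order asked, and still so for the second after the job is handed in, with the robot touching nothing.
It also fails if it takes over 69 s, if anything falls off the work surface, if the arm or the gripper's body presses on something with over 40 N, if the wrist force passes 120 N, or if a joint passes its speed limit or range.

## Working session

There is one attempt and no reset: what is moved stays moved. The work goes in short steps, Python scripts to look and compute and a tool call to move; the robot and the scene stay as the last step left them, time stands still between calls to the robot, and variables do not carry over. Pictures are saved under pics/ and viewed, and the job is handed in when it is done.

Besides the shell and the picture viewer there is one more tool, called after ">>>" as name(argument=value, ...) on one line, values as JSON. move_arm: Moves the arm, as the interface text tells. Its arguments: {"type":"object","properties":{"deltas":{"type":"array"},"gripper":{"type":"number"},"squeeze":{"type":"number"}},"required":["deltas"]}

```bash
ls; mkdir -p pics
python3 - <<'E'
from station import manip
import cv2,json
s=manip.sense(); print(s)
for n in ["scene","top","wrist"]:
    d=manip.snapshot(n); cv2.imwrite(f"pics/{n}0.png",d["img"][:,:,::-1]); print(n,{k:v for k,v in d.items() if k!="img"})
E
```

```text
pics
{'t': 0.0, 'q': array([ 9.46517927e-01,  5.28456768e-01,  1.43391637e+00, -1.03815662e-05,
        1.18137151e+00, -1.78480630e-01]), 'qd': array([-0.00108218, -0.0001688 ,  0.00198515,  0.00128273,  0.00050162,
        0.00040624]), 'tau': array([-2.08781094e-04, -4.42347980e+01, -1.78025866e+01, -2.05557212e-04,
        8.34313949e-03,  5.13712635e-06]), 'tcp_pos': array([0.26903621, 0.56335754, 0.23833489]), 'tool_rot': array([ 8.45923340e-01,  5.33303426e-01, -9.95831296e-04,  4.07572572e-04]), 'force': array([ 0.00630278, -0.67867316,  0.38027182]), 'ft_torque': array([-0.01732968, -0.00462177,  0.00104879]), 'finger_gap': 0.9998705869765183}
scene {'vertical_fov': 57.76855665739743, 'cx': 260.00625318306993, 'cy': 190.4381313301034, 'origin': array([0.89717522, 0.57569764, 0.76883781]), 'orientation': array([ 0.26505347,  0.87907094, -0.38173828, -0.1060982 ])}
top {'vertical_fov': 53.970044467727114, 'cx': 252.7376875022497, 'cy': 192.31109587052705, 'origin': array([ 0.3939159 , -0.02552533,  1.06735402]), 'orientation': array([ 0.70675471, -0.70463143,  0.03796399, -0.05050804])}
wrist {'vertical_fov': 66.1701105548157, 'cx': 260.0614786936061, 'cy': 194.27670864342622, 'origin': array([0.20576442, 0.59379493, 0.3733103 ]), 'orientation': array([0.83735847, 0.52797809, 0.07430207, 0.12061978])}
```

View pics/scene0.png

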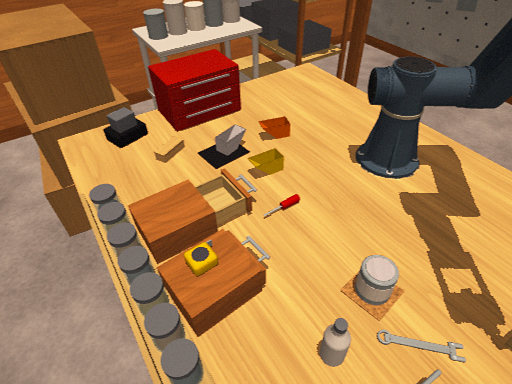

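View pics/top0.png

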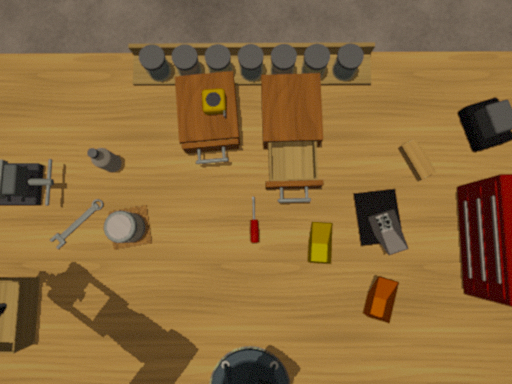

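View pics/wrist0.png

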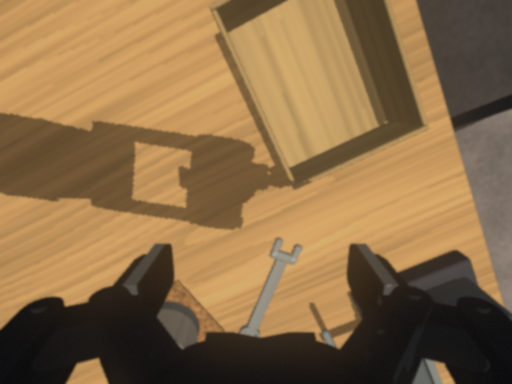

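The top view shows the grey metal cup on the black mat at about (387,230), with an orange look-alike at (381,299) and a yellow one at (320,242). The open drawer is at (292,160) and the shut chest, carrying the tape measure, at (208,110). Only the grey cup is bare metal, holds nuts and sits on rubber. I'll enlarge it to confirm.

```bash
cat > h.py <<'E'
import numpy as np,cv2
from scipy.spatial.transform import Rotation as R
from station import manip
def snap(n,f=None):
    d=manip.snapshot(n)
    if f: cv2.imwrite(f"pics/{f}.png",d["img"][:,:,::-1])
    d["f"]=d["img"].shape[0]/2/np.tan(np.radians(d["vertical_fov"]/2)); d["R"]=R.from_quat(d["orientation"]).as_matrix(); return d
def ray(d,p,z):
    v=d["R"]@np.array([(p[0]-d["cx"])/d["f"],(p[1]-d["cy"])/d["f"],1]); o=d["origin"]
    return o+v*(z-o[2])/v[2]
def proj(d,P):
    c=d["R"].T@(np.asarray(P)-d["origin"]); return c[:2]/c[2]*d["f"]+[d["cx"],d["cy"]]
def crop(img,x0,y0,w,h,s,f):
    c=cv2.resize(img[y0:y0+h,x0:x0+w],None,fx=s,fy=s,interpolation=cv2.INTER_CUBIC); cv2.imwrite(f"pics/{f}.png",c[:,:,::-1])
E
python3 - <<'E'
from h import *
d=snap("top"); crop(d["img"],340,175,80,90,7,"ctop"); crop(d["img"],250,60,90,150,4,"dtop")
d=snap("scene"); crop(d["img"],190,110,110,70,7,"cscene");
E
```

```text
(no output)
```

View pics/ctop.png

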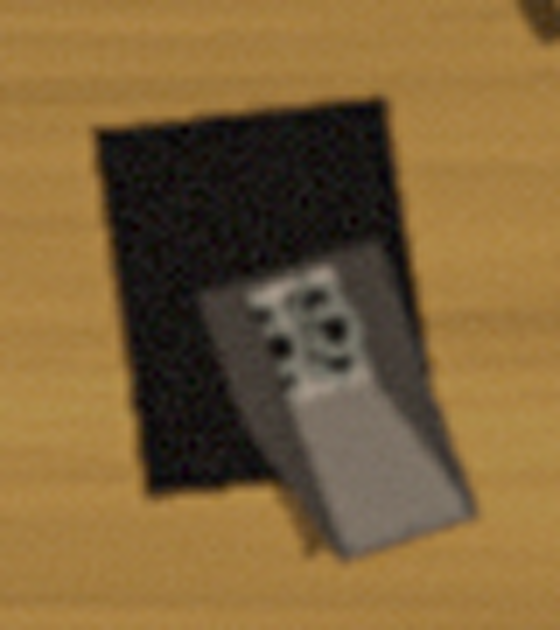

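View pics/dtop.png

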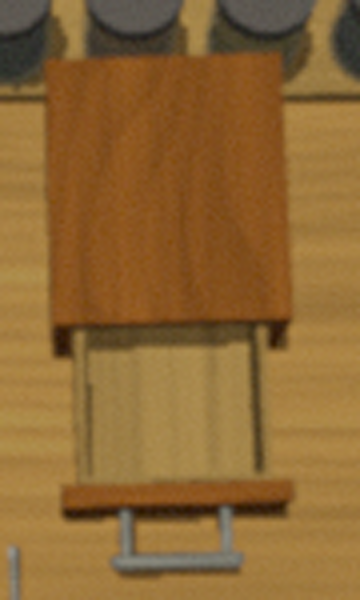

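View pics/cscene.png

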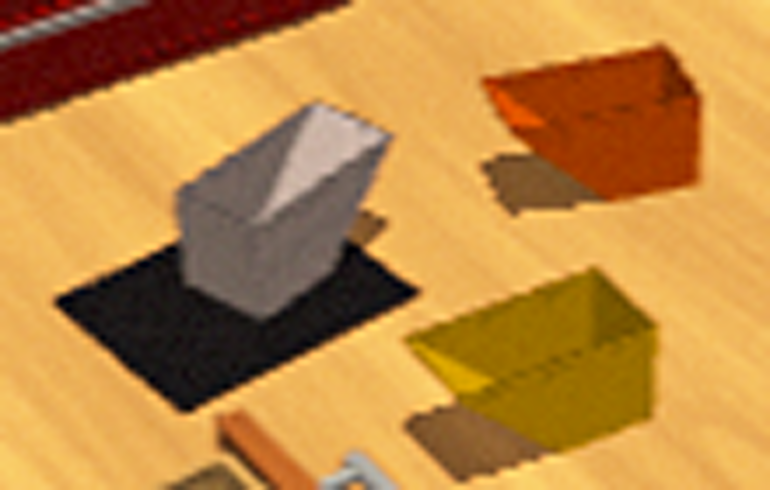

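The crop confirms it: bare grey metal, six nuts inside, on the black mat, with the spout towards the robot (crop pixels 345,560 and 475,515). Next I'll measure the cup and drawer.

Run:
```python
from h import *
np.set_printoptions(precision=4,suppress=True)
d=snap("top")
def c(u,v,x0,y0,s): return ((u+.5)/s-.5+x0,(v+.5)/s-.5+y0)
cup=[ray(d,c(u,v,340,175,7),.060) for u,v in [(203,290),(380,243),(475,515),(345,560)]]
print("cup rim BL BR SR SL");print(np.array(cup))
print("len", [np.linalg.norm(cup[i]-cup[(i+1)%4]) for i in range(4)])
bm=(cup[0]+cup[1])/2; sm=(cup[2]+cup[3])/2; ax=bm-sm; print("axis yaw",np.degrees(np.arctan2(ax[1],ax[0])),"center from back", bm-34*ax/np.linalg.norm(ax)/1000,"from lip",sm+.075*ax/np.linalg.norm(ax))
m=[ray(d,c(u,v,340,175,7),.004) for u,v in [(97,130),(385,98),(150,495)]]
print("mat",np.array(m),(m[1]+m[2])/2)
D=lambda u,v,z: ray(d,c(u,v,250,60,4),z)
print("chest top",np.array([D(47,62,.09),D(283,55,.09),D(292,320,.09),D(55,325,.09)]))
print("panel top in L,R",D(63,487,.078),D(293,481,.078))
print("panel out",D(65,510,.078),D(290,503,.078))
print("handle",D(110,563,.052),D(242,560,.052))
# second view
s=snap("scene"); print("scene reproj", [proj(s,p) for p in cup])
crop(s["img"],120,150,160,110,5,"dscene")
```

```text
cup rim BL BR SR SL
[[ 0.4578 -0.3155  0.06  ]
 [ 0.4759 -0.383   0.06  ]
 [ 0.3737 -0.4141  0.06  ]
 [ 0.3568 -0.365   0.06  ]]
len [np.float64(0.0699036041046708), np.float64(0.10676768178526723), np.float64(0.05195929108739689), np.float64(0.1124428168057293)]
axis yaw 21.627243550213226 center from back [ 0.4352 -0.3618  0.06  ] from lip [ 0.435  -0.3619  0.06  ]
mat [[ 0.5259 -0.2912  0.004 ]
 [ 0.5392 -0.4074  0.004 ]
 [ 0.3799 -0.3079  0.004 ]] [ 0.4595 -0.3577  0.004 ]
chest top [[ 0.838  -0.0301  0.09  ]
 [ 0.8424 -0.19    0.09  ]
 [ 0.658  -0.1926  0.09  ]
 [ 0.6547 -0.0356  0.09  ]]
panel top in L,R [ 0.5477 -0.0411  0.078 ] [ 0.552  -0.1932  0.078 ]
panel out [ 0.5323 -0.0424  0.078 ] [ 0.5372 -0.191   0.078 ]
handle [ 0.4998 -0.0733  0.052 ] [ 0.5021 -0.1623  0.052 ]
scene reproj [array([228.6602, 144.2926]), array([214.9169, 136.7601]), array([235.3195, 123.921 ]), array([246.0601, 128.531 ])]
```

View pics/dscene.png

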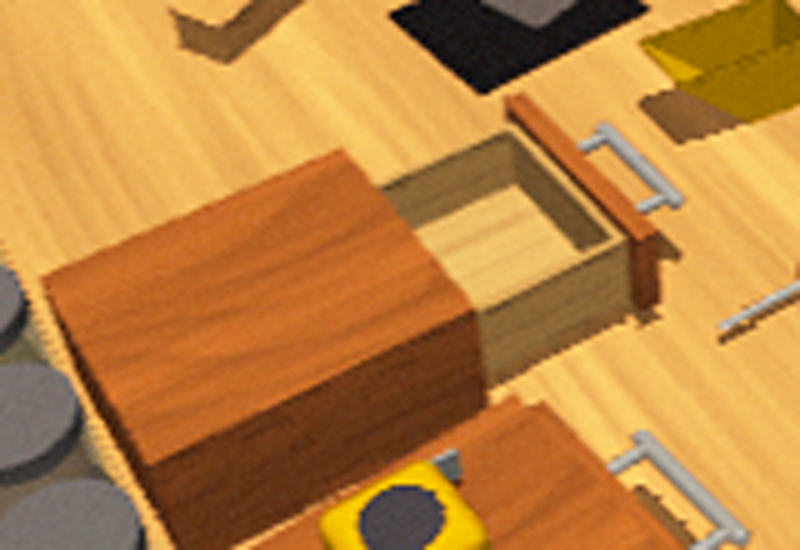

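Run:
```python
from h import *
np.set_printoptions(precision=4,suppress=True)
s=snap("scene"); t=snap("top")
def c(u,v,x0,y0,s): return ((u+.5)/s-.5+x0,(v+.5)/s-.5+y0)
cup=np.array([ray(s,c(u,v,190,110,7),.060) for u,v in [(262,222),(177,195),(318,102),(393,136)]])
print("scene rim BL BR SR SL");print(cup); print([np.linalg.norm(cup[i]-cup[(i+1)%4]) for i in range(4)])
bm=(cup[0]+cup[1])/2; sm=(cup[2]+cup[3])/2; ax=bm-sm; print(np.degrees(np.arctan2(ax[1],ax[0])), np.degrees(np.arctan2(*(cup[0]-cup[3])[[1,0]])),np.degrees(np.arctan2(*(cup[1]-cup[2])[[1,0]])),bm-34*ax/np.linalg.norm(ax)/1000,sm+.075*ax/np.linalg.norm(ax))
foot=np.array([ray(s,c(u,v,190,110,7),.004) for u,v in [(262,319),(185,285),(335,270)]]);print("foot BL BR FL",foot,np.linalg.norm(foot[0]-foot[1]),np.linalg.norm(foot[0]-foot[2]))
print("in top crop", [(proj(t,p)-[340,175])*7 for p in list(cup)+list(foot)])
D=lambda u,v,z: ray(s,c(u,v,120,150,5),z)
print("chest top front L, R",D(475,308,.09),D(343,150,.09),"rearL",D(150,462,.09))
print("panel top inner",D(510,97,.078),D(655,240,.078))
print("rim inner corners front R,L",D(512,132,.068),D(630,236,.068))
print("handle ends",D(605,128,.057),D(680,202,.057))
```

```text
scene rim BL BR SR SL
[[ 0.4538 -0.3344  0.06  ]
 [ 0.478  -0.3795  0.06  ]
 [ 0.3755 -0.4135  0.06  ]
 [ 0.3595 -0.3631  0.06  ]]
[np.float64(0.0511377014063724), np.float64(0.1080099860103155), np.float64(0.052888526519612525), np.float64(0.09858876550146677)]
17.655816877892835 16.89560807952145 18.3497127185608 [ 0.4335 -0.3673  0.06  ] [ 0.439  -0.3655  0.06  ]
foot BL BR FL [[ 0.4607 -0.3314  0.004 ]
 [ 0.4798 -0.3797  0.004 ]
 [ 0.4082 -0.3466  0.004 ]] 0.05188939677340195 0.05458147802479342
in top crop [array([250.4498, 297.6711]), array([367.3238, 234.4191]), array([470.0829, 507.2889]), array([336.577, 549.801]), array([199.5406, 288.72  ]), array([318.7525, 241.4367]), array([242.3202, 420.5416])]
chest top front L, R [ 0.6576 -0.0332  0.09  ] [ 0.6625 -0.1909  0.09  ] rearL [ 0.8401 -0.0304  0.09  ]
panel top inner [ 0.5512 -0.1916  0.078 ] [ 0.5438 -0.0337  0.078 ]
rim inner corners front R,L [ 0.5613 -0.1724  0.068 ] [ 0.5489 -0.0534  0.068 ]
handle ends [ 0.5059 -0.1546  0.057 ] [ 0.5035 -0.0713  0.057 ]
```

The cup measures centre ≈ (0.437, -0.3665, 0.032) with yaw ≈ 17.5°. The rim corners agree across both views, and the widths come out at 51–53 mm against the 56 mm given. drawer_front is ≈ (0.555, -0.1135, 0.068) with yaw ≈ 1.8°, and the opening is ≈ 0.11.

The moves only turn about the tool z, so tipping the cup needs working out. I'll go to a free area first and see how the arm handles poses at the edge of its reach.

>>> move_arm(deltas=[[[-0.432, 0.518, -0.16, 137], [-0.432, 0.518, -0.16, 137], [-0.432, 0.518, -0.16, 137], [-0.432, 0.518, -0.16, 137], [-0.432, 0.518, -0.16, 137], [-0.432, 0.518, -0.16, 137], [-0.432, 0.518, -0.16, 137], [-0.432, 0.518, -0.16, 137], [-0.432, 0.518, -0.16, 137], [-0.432, 0.518, -0.16, 137], [-0.432, 0.518, -0.16, 137], [-0.432, 0.518, -0.16, 137], [-0.432, 0.518, -0.16, 137], [-0.432, 0.518, -0.16, 137], [-0.432, 0.518, -0.16, 137], [-0.432, 0.518, -0.16, 137], [-0.432, 0.518, -0.16, 137], [-0.432, 0.518, -0.16, 137], [-0.432, 0.518, -0.16, 137], [-0.432, 0.518, -0.16, 137]]], gripper=1)

```text
t: 2.12
tcp_pos: [0.5506, -0.0501, 0.3992]
tool_rot: [0.805, -0.593, -0.0, 0.0]
force: [0.0, 0.0, -0.4]
finger_gap: 1.004
```

>>> move_arm(deltas=[[[0.18, -0.57, 0, 0], [0.18, -0.57, 0, 0], [0.18, -0.57, 0, 0], [0.18, -0.57, 0, 0], [0.18, -0.57, 0, 0], [0.18, -0.57, 0, 0], [0.18, -0.57, 0, 0], [0.18, -0.57, 0, 0], [0.18, -0.57, 0, 0], [0.18, -0.57, 0, 0], [0.18, -0.57, 0, 0], [0.18, -0.57, 0, 0], [0.18, -0.57, 0, 0]]])

```text
t: 3.2
tcp_pos: [0.9105, -0.0457, 0.3481]
tool_rot: [0.805, -0.593, 0.014, -0.009]
force: [-0.2, -0.2, 0.4]
finger_gap: 1.004
```

Run:
```python
from h import *
s=manip.sense(); print(s["q"],s["tcp_pos"]); print(R.from_quat(s["tool_rot"]).as_matrix().round(4))
```

```text
[-0.17339715  0.98168838  0.21798971  0.00373864  1.90936061  1.0971521 ] [ 0.91045393 -0.04574815  0.34807974]
[[ 0.2968 -0.9544  0.0327]
 [-0.9549 -0.297  -0.0021]
 [ 0.0117 -0.0306 -0.9995]]
```

>>> move_arm(deltas=[[[0.3, -0.95, 0, 0], [0.3, -0.95, 0, 0], [0.3, -0.95, 0, 0], [0.3, -0.95, 0, 0], [0.3, -0.95, 0, 0], [0.3, -0.95, 0, 0]]])

```text
t: 3.7
tcp_pos: [0.9427, -0.0383, 0.2843]
tool_rot: [0.805, -0.593, 0.026, -0.017]
force: [0.4, -0.3, -0.1]
finger_gap: 0.999
```

```bash
cat >> h.py <<'E'
def st():
    s=manip.sense(); np.set_printoptions(precision=4,suppress=True); print("t",s["t"],"q",s["q"],"p",s["tcp_pos"],"F",s["force"],"gap",s["finger_gap"])
    M=R.from_quat(s["tool_rot"]).as_matrix(); print("tool x,y,z in world\n",M.T, "tilt deg",np.degrees(np.arccos(-M[2,2]))); return s,M
E
python3 -c "
from h import *
st()"
```

```text
t 3.7 q [-0.1606  1.0521  0.2189  0.0069  1.8079  1.1104] p [ 0.9427 -0.0383  0.2843] F [ 0.4404 -0.3472 -0.0764] gap 0.9990623872218602
tool x,y,z in world
 [[ 0.2963 -0.9548  0.0219]
 [-0.953  -0.2971 -0.0591]
 [ 0.0629 -0.0034 -0.998 ]] tilt deg 3.613799194932747
```

```bash
cat >> h.py <<'E'
def w2t(dx,dy,dz):
    s,M=st(); print("tool shift",(M.T@np.array([dx,dy,dz])).round(4))
E
python3 -c "
from h import *
w2t(-.12,-.05,.35); w2t(.7,-.1,.7)"
```

```text
t 3.7 q [-0.1606  1.0521  0.2189  0.0069  1.8079  1.1104] p [ 0.9427 -0.0383  0.2843] F [ 0.4404 -0.3472 -0.0764] gap 0.9990623872218602
tool x,y,z in world
 [[ 0.2963 -0.9548  0.0219]
 [-0.953  -0.2971 -0.0591]
 [ 0.0629 -0.0034 -0.998 ]] tilt deg 3.613799194932747
tool shift [ 0.0199  0.1085 -0.3567]
t 3.7 q [-0.1606  1.0521  0.2189  0.0069  1.8079  1.1104] p [ 0.9427 -0.0383  0.2843] F [ 0.4404 -0.3472 -0.0764] gap 0.9990623872218602
tool x,y,z in world
 [[ 0.2963 -0.9548  0.0219]
 [-0.953  -0.2971 -0.0591]
 [ 0.0629 -0.0034 -0.998 ]] tilt deg 3.613799194932747
tool shift [ 0.3183 -0.6787 -0.6542]
```

>>> move_arm(deltas=[[[0.02, 0.108, -0.356, 0], [0.02, 0.108, -0.356, 0], [0.02, 0.108, -0.356, 0], [0.02, 0.108, -0.356, 0], [0.02, 0.108, -0.356, 0], [0.02, 0.108, -0.356, 0], [0.02, 0.108, -0.356, 0], [0.02, 0.108, -0.356, 0], [0.02, 0.108, -0.356, 0], [0.32, -0.58, -0.99, 0], [0.32, -0.58, -0.99, 0], [0.32, -0.58, -0.99, 0], [0.32, -0.58, -0.99, 0], [0.32, -0.58, -0.99, 0], [0.32, -0.58, -0.99, 0]]])

```text
t: 4.95
tcp_pos: [0.7763, -0.0816, 0.5984]
tool_rot: [0.805, -0.592, 0.037, -0.024]
force: [-0.1, -0.1, 0.5]
finger_gap: 0.999
```

```bash
python3 -c "
from h import *
st()"
```

```text
t 4.95 q [-0.2536  0.6799  0.2191  0.0198  2.1568  1.0268] p [ 0.7763 -0.0816  0.5984] F [-0.1361 -0.0971  0.517 ] gap 0.9987205669908753
tool x,y,z in world
 [[ 0.2961 -0.9547  0.0311]
 [-0.9512 -0.2977 -0.0815]
 [ 0.087  -0.0055 -0.9962]] tilt deg 5.003391584896248
```

>>> move_arm(deltas=[[[0.4, -0.67, -0.64, 0], [0.4, -0.67, -0.64, 0], [0.4, -0.67, -0.64, 0], [0.4, -0.67, -0.64, 0], [0.4, -0.67, -0.64, 0], [0.4, -0.67, -0.64, 0], [0.4, -0.67, -0.64, 0], [0.4, -0.67, -0.64, 0], [0.4, -0.67, -0.64, 0], [0.4, -0.67, -0.64, 0], [0.4, -0.67, -0.64, 0], [0.4, -0.67, -0.64, 0]]])

```text
t: 5.95
tcp_pos: [0.7589, -0.1129, 0.6242]
tool_rot: [0.804, -0.592, 0.048, -0.03]
force: [-0.0, 0.4, 0.7]
finger_gap: 1.002
```

```bash
python3 -c "
from h import *
st()"
```

```text
t 5.95 q [-0.3023  0.6459  0.219   0.03    2.1653  0.9848] p [ 0.7589 -0.1129  0.6242] F [-0.0058  0.4328  0.683 ] gap 1.0016616195185821
tool x,y,z in world
 [[ 0.2949 -0.9546  0.0425]
 [-0.9488 -0.2978 -0.1054]
 [ 0.1132 -0.0093 -0.9935]] tilt deg 6.524406732945396
```

>>> move_arm(deltas=[[[0.4, -0.67, -0.64, 0], [0.4, -0.67, -0.64, 0]]])

```text
t: 6.12
tcp_pos: [0.7589, -0.1185, 0.6336]
tool_rot: [0.803, -0.591, 0.061, -0.036]
force: [0.3, -0.4, 1.3]
finger_gap: 0.998
```

```bash
python3 -c "
from h import *
st()"
```

```text
t 6.1167 q [-0.3114  0.6346  0.2185  0.0361  2.1491  0.9793] p [ 0.7589 -0.1185  0.6336] F [ 0.3016 -0.399   1.3132] gap 0.9975290255996174
tool x,y,z in world
 [[ 0.2935 -0.9544  0.055 ]
 [-0.9455 -0.2983 -0.1307]
 [ 0.1411 -0.0137 -0.9899]] tilt deg 8.150489586062061
```

>>> move_arm(deltas=[[[0.31, -0.75, -0.59, 0]]])

```text
t: 6.2
tcp_pos: [0.7624, -0.1179, 0.6385]
tool_rot: [0.802, -0.591, 0.072, -0.042]
force: [-0.4, -0.6, -0.1]
finger_gap: 1.003
```

```bash
python3 -c "
from h import *
st()"
```

```text
t 6.2 q [-0.3105  0.629   0.219   0.0394  2.1302  0.9835] p [ 0.7624 -0.1179  0.6385] F [-0.386  -0.6031 -0.0551] gap 1.0027978032120068
tool x,y,z in world
 [[ 0.2905 -0.9546  0.0657]
 [-0.9426 -0.2973 -0.152 ]
 [ 0.1646 -0.0178 -0.9862]] tilt deg 9.531283030508042
```

```bash
python3 -c "
from h import *
w2t(-.35,.185,-.27)"
```

```text
t 6.2 q [-0.3105  0.629   0.219   0.0394  2.1302  0.9835] p [ 0.7624 -0.1179  0.6385] F [-0.386  -0.6031 -0.0551] gap 1.0027978032120068
tool x,y,z in world
 [[ 0.2905 -0.9546  0.0657]
 [-0.9426 -0.2973 -0.152 ]
 [ 0.1646 -0.0178 -0.9862]] tilt deg 9.531283030508042
tool shift [-0.296   0.3159  0.2054]
```

>>> move_arm(deltas=[[[-0.296, 0.316, 0.205, 0], [-0.296, 0.316, 0.205, 0], [-0.296, 0.316, 0.205, 0], [-0.296, 0.316, 0.205, 0], [-0.296, 0.316, 0.205, 0], [-0.296, 0.316, 0.205, 0], [-0.296, 0.316, 0.205, 0], [-0.296, 0.316, 0.205, 0], [-0.296, 0.316, 0.205, 0], [-0.296, 0.316, 0.205, 0], [-0.296, 0.316, 0.205, 0], [-0.296, 0.316, 0.205, 0], [-0.296, 0.316, 0.205, 0]]])

```text
t: 7.28
tcp_pos: [0.398, 0.0705, 0.3605]
tool_rot: [0.804, -0.591, 0.061, -0.037]
force: [-3.1, 0.9, -2.0]
finger_gap: 1.001
```

```bash
python3 -c "
from h import *
w2t(-.5,0,0); snap('scene','scene1')"
```

```text
t 7.2833 q [-0.1038  0.0023  1.8428  0.0013  1.1537  1.1635] p [0.398  0.0705 0.3605] F [-3.0535  0.8919 -1.9686] gap 1.0006331714402434
tool x,y,z in world
 [[ 0.2945 -0.954   0.0553]
 [-0.9451 -0.2994 -0.1312]
 [ 0.1417 -0.0136 -0.9898]] tilt deg 8.18443959925259
tool shift [-0.1473  0.4725 -0.0709]
```

View pics/scene1.png

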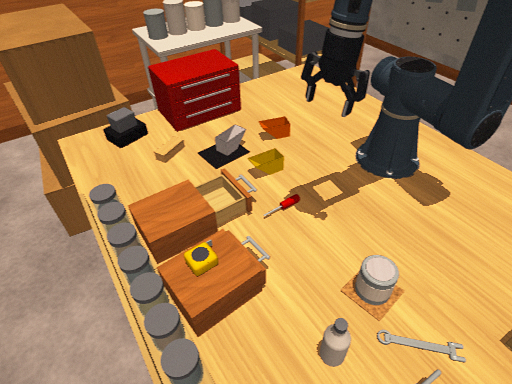

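>>> move_arm(deltas=[[[-0.147, 0.472, -0.07, 0], [-0.147, 0.472, -0.07, 0], [-0.147, 0.472, -0.07, 0], [-0.147, 0.472, -0.07, 0], [-0.147, 0.472, -0.07, 0], [-0.147, 0.472, -0.07, 0]]])

```text
t: 7.83
tcp_pos: [0.1622, 0.0681, 0.3648]
tool_rot: [0.804, -0.589, 0.069, -0.04]
force: [-1.2, -2.2, 1.4]
finger_gap: 1.0
```

```bash
python3 -c "
from h import *
w2t(-.5,0,0)"
```

```text
t 7.8333 q [-0.3773 -0.5481  2.1499  0.0425  1.3864  0.8815] p [0.1622 0.0681 0.3648] F [-1.2145 -2.2276  1.3967] gap 0.9996205337019693
tool x,y,z in world
 [[ 0.2975 -0.9526  0.0643]
 [-0.9417 -0.3039 -0.1448]
 [ 0.1574 -0.0175 -0.9874]] tilt deg 9.114489067235581
tool shift [-0.1487  0.4708 -0.0787]
```

```bash
python3 -c "
from h import *
w2t(.26,.03,-.215);w2t(-.1,.03,-.215)"
```

```text
t 7.8333 q [-0.3773 -0.5481  2.1499  0.0425  1.3864  0.8815] p [0.1622 0.0681 0.3648] F [-1.2145 -2.2276  1.3967] gap 0.9996205337019693
tool x,y,z in world
 [[ 0.2975 -0.9526  0.0643]
 [-0.9417 -0.3039 -0.1448]
 [ 0.1574 -0.0175 -0.9874]] tilt deg 9.114489067235581
tool shift [ 0.0349 -0.2228  0.2527]
t 7.8333 q [-0.3773 -0.5481  2.1499  0.0425  1.3864  0.8815] p [0.1622 0.0681 0.3648] F [-1.2145 -2.2276  1.3967] gap 0.9996205337019693
tool x,y,z in world
 [[ 0.2975 -0.9526  0.0643]
 [-0.9417 -0.3039 -0.1448]
 [ 0.1574 -0.0175 -0.9874]] tilt deg 9.114489067235581
tool shift [-0.0721  0.1162  0.196 ]
```

>>> move_arm(deltas=[[[0.035, -0.223, 0.253, 0], [0.035, -0.223, 0.253, 0], [0.035, -0.223, 0.253, 0], [0.035, -0.223, 0.253, 0], [0.035, -0.223, 0.253, 0], [0.035, -0.223, 0.253, 0], [0.035, -0.223, 0.253, 0], [0.035, -0.223, 0.253, 0], [0.035, -0.223, 0.253, 0], [-0.078, 0.139, 0.091, 0], [-0.078, 0.139, 0.091, 0], [-0.078, 0.139, 0.091, 0], [-0.078, 0.139, 0.091, 0]]])

```text
t: 8.92
tcp_pos: [0.2614, 0.0981, 0.1908]
tool_rot: [0.804, -0.589, 0.07, -0.04]
force: [0.1, 0.3, 0.4]
finger_gap: 0.999
```

```bash
python3 -c "
from h import *
w2t(-.5,0,0)"
```

```text
t 8.9167 q [-0.0368  0.1176  2.3845 -0.0254  0.4783  1.2486] p [0.2614 0.0981 0.1908] F [0.1013 0.3499 0.3791] gap 0.9987947572394845
tool x,y,z in world
 [[ 0.2969 -0.9527  0.0651]
 [-0.9414 -0.3035 -0.1473]
 [ 0.1601 -0.0176 -0.9869]] tilt deg 9.268744657101019
tool shift [-0.1485  0.4707 -0.0801]
```

>>> move_arm(deltas=[[[-0.15, 0.47, 0.08, 0], [-0.15, 0.47, 0.08, 0], [-0.15, 0.47, 0.08, 0]]])

```text
t: 9.17
tcp_pos: [0.1882, 0.1297, 0.2054]
tool_rot: [0.803, -0.591, 0.07, -0.034]
force: [0.4, 0.1, -0.3]
finger_gap: 1.005
```

```bash
python3 -c "
from h import *
w2t(-.5,0,0)"
```

```text
t 9.1667 q [ 0.1729 -0.0046  2.437  -0.1012  0.5656  1.5237] p [0.1882 0.1297 0.2054] F [ 0.357   0.0699 -0.2931] gap 1.0053783176034394
tool x,y,z in world
 [[ 0.2915 -0.9538  0.0723]
 [-0.9444 -0.299  -0.1371]
 [ 0.1524 -0.0284 -0.9879]] tilt deg 8.915278939799878
tool shift [-0.1457  0.4722 -0.0762]
```

```bash
python3 -c "
from h import *
w2t(.23,-.015,-.1);w2t(.1,-.05,-.14)"
```

```text
t 9.1667 q [ 0.1729 -0.0046  2.437  -0.1012  0.5656  1.5237] p [0.1882 0.1297 0.2054] F [ 0.357   0.0699 -0.2931] gap 1.0053783176034394
tool x,y,z in world
 [[ 0.2915 -0.9538  0.0723]
 [-0.9444 -0.299  -0.1371]
 [ 0.1524 -0.0284 -0.9879]] tilt deg 8.915278939799878
tool shift [ 0.0741 -0.199   0.1343]
t 9.1667 q [ 0.1729 -0.0046  2.437  -0.1012  0.5656  1.5237] p [0.1882 0.1297 0.2054] F [ 0.357   0.0699 -0.2931] gap 1.0053783176034394
tool x,y,z in world
 [[ 0.2915 -0.9538  0.0723]
 [-0.9444 -0.299  -0.1371]
 [ 0.1524 -0.0284 -0.9879]] tilt deg 8.915278939799878
tool shift [ 0.0667 -0.0603  0.155 ]
```

>>> move_arm(deltas=[[[0.074, -0.199, 0.134, 0], [0.074, -0.199, 0.134, 0], [0.074, -0.199, 0.134, 0], [0.074, -0.199, 0.134, 0], [0.074, -0.199, 0.134, 0], [0.074, -0.199, 0.134, 0], [0.074, -0.199, 0.134, 0], [0.067, -0.06, 0.155, 0], [0.067, -0.06, 0.155, 0], [0.067, -0.06, 0.155, 0], [0.067, -0.06, 0.155, 0], [0.067, -0.06, 0.155, 0]]])

```text
t: 10.17
tcp_pos: [0.324, 0.082, 0.0821]
tool_rot: [0.802, -0.592, 0.076, -0.027]
force: [0.6, -0.6, 0.1]
finger_gap: 1.002
```

```bash
python3 -c "
from h import *
w2t(-.5,-.14,-.3)"
```

```text
t 10.1667 q [-0.0562  0.5568  2.3918 -0.8073  0.0526  2.0195] p [0.324  0.082  0.0821] F [ 0.5691 -0.5922  0.062 ] gap 1.0016515021138253
tool x,y,z in world
 [[ 0.2874 -0.9536  0.0898]
 [-0.9454 -0.2975 -0.1329]
 [ 0.1535 -0.0467 -0.9871]] tilt deg 9.230802210731751
tool shift [-0.0371  0.5542  0.2259]
```

```bash
python3 -c "
from h import *
w2t(-.5,-.08,-.4)"
```

```text
t 10.1667 q [-0.0562  0.5568  2.3918 -0.8073  0.0526  2.0195] p [0.324  0.082  0.0821] F [ 0.5691 -0.5922  0.062 ] gap 1.0016515021138253
tool x,y,z in world
 [[ 0.2874 -0.9536  0.0898]
 [-0.9454 -0.2975 -0.1329]
 [ 0.1535 -0.0467 -0.9871]] tilt deg 9.230802210731751
tool shift [-0.1033  0.5497  0.3218]
```

>>> move_arm(deltas=[[[-0.1, 0.55, 0.32, 0]]])

```text
t: 10.25
tcp_pos: [0.3195, 0.0812, 0.081]
tool_rot: [0.802, -0.592, 0.075, -0.024]
force: [-0.3, -0.8, 0.0]
finger_gap: 1.001
```

```bash
python3 -c "
from h import *
w2t(-.5,-.08,-.4)"
```

```text
t 10.25 q [-0.0563  0.5615  2.4008 -0.99    0.0494  2.2029] p [0.3195 0.0812 0.081 ] F [-0.3056 -0.7861  0.0458] gap 1.0010526329095422
tool x,y,z in world
 [[ 0.2867 -0.9537  0.0913]
 [-0.9464 -0.2968 -0.1277]
 [ 0.1488 -0.0498 -0.9876]] tilt deg 9.029512316392069
tool shift [-0.1036  0.548   0.3246]
```

>>> move_arm(deltas=[[[-0.1, 0.55, 0.32, 0], [-0.1, 0.55, 0.32, 0], [-0.1, 0.55, 0.32, 0]]])

```text
t: 10.5
tcp_pos: [0.2896, 0.1028, 0.0796]
tool_rot: [0.793, -0.605, 0.073, -0.01]
force: [0.6, 0.5, 0.3]
finger_gap: 0.999
```

```bash
python3 -c "
from h import *
w2t(-.5,-.08,-.4)"
```

```text
t 10.5 q [ 0.0507  0.5712  2.4325 -1.4049  0.0809  2.7528] p [0.2896 0.1028 0.0796] F [0.6418 0.4528 0.3398] gap 0.9991142972952576
tool x,y,z in world
 [[ 0.2582 -0.9604  0.1045]
 [-0.9576 -0.2688 -0.1037]
 [ 0.1277 -0.0733 -0.9891]] tilt deg 8.466133254439596
tool shift [-0.0941  0.5418  0.3377]
```

```bash
python3 -c "
from h import *
d=snap('scene','scene2');print(ray(d,(345,65),0),ray(d,(62,140),0),ray(d,(350,65),0),ray(d,(390,165),0)); snap('wrist','w2')
for P in [(-.4,0,0),(-.4,.3,0),(-.4,.3,.6),(-.4,.6,.6),(0,.8,.6)]: print(P,proj(d,P))"
```

```text
[-0.41867118 -0.65746101  0.        ] [ 0.93952902 -0.7806713   0.        ] [-0.43957403 -0.64268799  0.        ] [0.0189613  0.03153461 0.        ]
(-0.4, 0, 0) [456.62544622 123.34260231]
(-0.4, 0.3, 0) [534.3511757  162.40568389]
(-0.4, 0.3, 0.6) [673.14346951 -44.51706851]
(-0.4, 0.6, 0.6) [893.38648827 -18.14095292]
(0, 0.8, 0.6) [1193.18594118   89.0725005 ]
```

View pics/scene2.png

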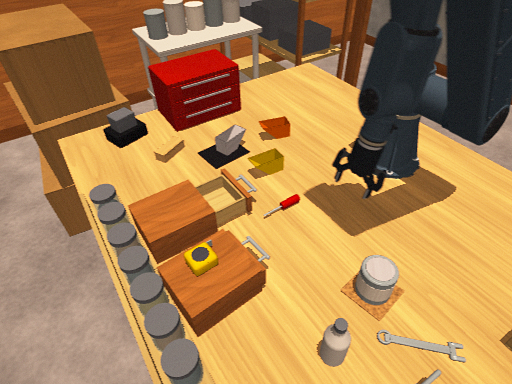

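View pics/w2.png

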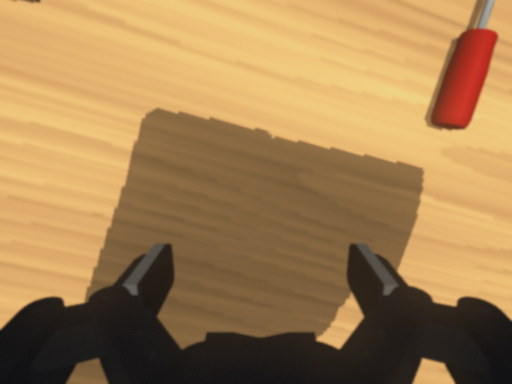

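```bash
python3 -c "
from h import *
w2t(.05,.2,.25)"
```

```text
t 10.6 q [ 0.0682  0.5699  2.4384 -1.3984  0.0773  2.7468] p [0.2839 0.1087 0.0801] F [-0.2938 -0.4305 -0.0205] gap 0.9970082622695388
tool x,y,z in world
 [[ 0.2754 -0.9561  0.1   ]
 [-0.9533 -0.2851 -0.1001]
 [ 0.1242 -0.0677 -0.9899]] tilt deg 8.135354024358945
tool shift [-0.1524 -0.1297 -0.2548]
```

>>> move_arm(deltas=[[[-0.152, -0.13, -0.255, -60], [-0.152, -0.13, -0.255, -60], [-0.152, -0.13, -0.255, -60], [-0.152, -0.13, -0.255, -60], [-0.152, -0.13, -0.255, -60], [-0.152, -0.13, -0.255, -60], [-0.152, -0.13, -0.255, -60], [-0.152, -0.13, -0.255, -60], [-0.152, -0.13, -0.255, -60]]])

```text
t: 11.35
tcp_pos: [0.3247, 0.2291, 0.2459]
tool_rot: [0.946, -0.311, 0.09, 0.021]
force: [1.3, -0.0, -0.8]
finger_gap: 1.005
```

```bash
python3 -c "
from h import *
w2t(-.34,.25,.25)"
```

```text
t 11.35 q [ 0.4464  0.1914  2.005  -0.2061  0.8532  1.2098] p [0.3247 0.2291 0.2459] F [ 1.2516 -0.0224 -0.7623] gap 1.0046568944816976
tool x,y,z in world
 [[ 0.7906 -0.5841  0.1837]
 [-0.5916 -0.8061 -0.0168]
 [ 0.1578 -0.0954 -0.9828]] tilt deg 10.628100557395825
tool shift [-0.3689 -0.0046 -0.3232]
```

>>> move_arm(deltas=[[[-0.369, -0.005, -0.323, -80], [-0.369, -0.005, -0.323, -80], [-0.369, -0.005, -0.323, -80], [-0.369, -0.005, -0.323, -80], [-0.369, -0.005, -0.323, -80], [-0.369, -0.005, -0.323, -80], [-0.369, -0.005, -0.323, -80], [-0.369, -0.005, -0.323, -80], [-0.369, -0.005, -0.323, -80], [-0.369, -0.005, -0.323, -80], [-0.369, -0.005, -0.323, -80], [-0.369, -0.005, -0.323, -80]]])

```text
t: 12.35
tcp_pos: [-0.0171, 0.481, 0.4989]
tool_rot: [0.923, 0.373, 0.056, 0.071]
force: [0.4, 0.5, -0.1]
finger_gap: 1.002
```

```bash
python3 -c "
from h import *
w2t(-.4,0.02,.05);snap('wrist','w3')"
```

```text
t 12.35 q [ 1.4742  0.1653  1.2978 -0.1684  1.7508  0.6814] p [-0.0171  0.481   0.4989] F [ 0.3645  0.5362 -0.0607] gap 1.0020921145622876
tool x,y,z in world
 [[ 0.7149  0.6974  0.0508]
 [ 0.6814 -0.7111  0.1733]
 [ 0.157  -0.0893 -0.9836]] tilt deg 10.40535956030744
tool shift [-0.2695 -0.2781 -0.1138]
```

View pics/w3.png

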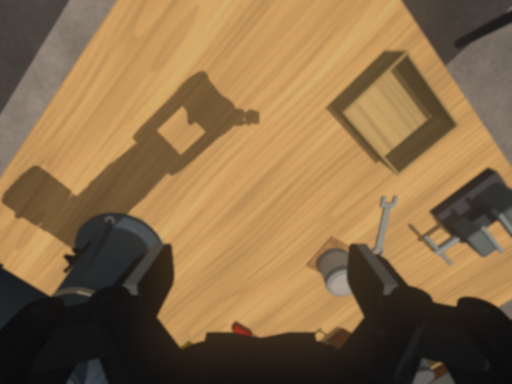

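>>> move_arm(deltas=[[[-0.27, -0.278, -0.114, 0], [-0.27, -0.278, -0.114, 0], [-0.27, -0.278, -0.114, 0], [-0.27, -0.278, -0.114, 0], [-0.27, -0.278, -0.114, 0], [-0.27, -0.278, -0.114, 0], [-0.27, -0.278, -0.114, 0], [-0.27, -0.278, -0.114, 0], [-0.27, -0.278, -0.114, 0], [-0.27, -0.278, -0.114, 0], [-0.28, -0.83, -0.87, 0], [-0.28, -0.83, -0.87, 0], [-0.28, -0.83, -0.87, 0], [-0.28, -0.83, -0.87, 0], [-0.28, -0.83, -0.87, 0], [-0.28, -0.83, -0.87, 0]]])

```text
t: 13.73
tcp_pos: [-0.4634, 0.5279, 0.6167]
tool_rot: [0.924, 0.375, 0.053, 0.055]
force: [0.3, 0.3, 0.9]
finger_gap: 1.0
```

```bash
python3 -c "
from h import *
w2t(-.54,.48,.7)"
```

```text
t 13.7333 q [ 2.1661  0.6588  0.218  -0.1187  2.3905  1.314 ] p [-0.4634  0.5279  0.6167] F [0.2593 0.3321 0.8779] gap 0.9998192964168596
tool x,y,z in world
 [[ 0.7136  0.6982  0.0572]
 [ 0.6866 -0.7133  0.1405]
 [ 0.1389 -0.061  -0.9884]] tilt deg 8.72600480646718
tool shift [-0.0102 -0.6148 -0.7962]
```

>>> move_arm(deltas=[[[-0.03, -0.62, -0.78, 0], [-0.03, -0.62, -0.78, 0]]])

```text
t: 13.9
tcp_pos: [-0.4694, 0.5236, 0.6238]
tool_rot: [0.925, 0.375, 0.049, 0.041]
force: [-0.3, -0.0, 1.1]
finger_gap: 1.001
```

>>> move_arm(deltas=[[[-0.03, -0.63, -0.77, 0], [-0.03, -0.63, -0.77, 0]]])

```text
t: 14.07
tcp_pos: [-0.4755, 0.5202, 0.6299]
tool_rot: [0.925, 0.376, 0.045, 0.029]
force: [0.3, -0.3, 0.4]
finger_gap: 1.0
```

>>> move_arm(deltas=[[[-0.03, -0.64, -0.76, 0], [-0.03, -0.64, -0.76, 0]]])

```text
t: 14.23
tcp_pos: [-0.4811, 0.517, 0.6359]
tool_rot: [0.925, 0.377, 0.041, 0.016]
force: [0.2, -1.3, 0.1]
finger_gap: 0.998
```

```bash
python3 -c "
from h import *
w2t(-.54,.48,.7)"
```

```text
t 14.2333 q [ 2.1921  0.6291  0.218  -0.1003  2.3428  1.3509] p [-0.4811  0.517   0.6359] F [ 0.2464 -1.3081  0.0534] gap 0.9983090081638267
tool x,y,z in world
 [[ 0.7131  0.6982  0.0633]
 [ 0.6955 -0.7159  0.0609]
 [ 0.0878  0.0006 -0.9961]] tilt deg 5.037988440236962
tool shift [-0.0056 -0.6766 -0.7444]
```

```bash
python3 -c "
from h import *
w2t(-.2,-.36,-.03); w2t(-.7,.1,.7); w2t(-.65,-.26,.4)"
```

```text
t 14.2333 q [ 2.1921  0.6291  0.218  -0.1003  2.3428  1.3509] p [-0.4811  0.517   0.6359] F [ 0.2464 -1.3081  0.0534] gap 0.9983090081638267
tool x,y,z in world
 [[ 0.7131  0.6982  0.0633]
 [ 0.6955 -0.7159  0.0609]
 [ 0.0878  0.0006 -0.9961]] tilt deg 5.037988440236962
tool shift [-0.3959  0.1168  0.0121]
t 14.2333 q [ 2.1921  0.6291  0.218  -0.1003  2.3428  1.3509] p [-0.4811  0.517   0.6359] F [ 0.2464 -1.3081  0.0534] gap 0.9983090081638267
tool x,y,z in world
 [[ 0.7131  0.6982  0.0633]
 [ 0.6955 -0.7159  0.0609]
 [ 0.0878  0.0006 -0.9961]] tilt deg 5.037988440236962
tool shift [-0.3851 -0.5159 -0.7587]
t 14.2333 q [ 2.1921  0.6291  0.218  -0.1003  2.3428  1.3509] p [-0.4811  0.517   0.6359] F [ 0.2464 -1.3081  0.0534] gap 0.9983090081638267
tool x,y,z in world
 [[ 0.7131  0.6982  0.0633]
 [ 0.6955 -0.7159  0.0609]
 [ 0.0878  0.0006 -0.9961]] tilt deg 5.037988440236962
tool shift [-0.6197 -0.2416 -0.4557]
```

>>> move_arm(deltas=[[[-0.4, 0.12, 0.01, 0], [-0.4, 0.12, 0.01, 0], [-0.4, 0.12, 0.01, 0], [-0.4, 0.12, 0.01, 0], [-0.4, 0.12, 0.01, 0], [-0.4, 0.12, 0.01, 0], [-0.4, 0.12, 0.01, 0], [-0.4, 0.12, 0.01, 0], [-0.4, 0.12, 0.01, 0], [-0.78, -0.4, -0.75, 0], [-0.78, -0.4, -0.75, 0], [-0.78, -0.4, -0.75, 0]]])

```text
t: 15.23
tcp_pos: [-0.6846, 0.1804, 0.632]
tool_rot: [0.925, 0.377, 0.033, 0.01]
force: [0.8, -0.1, -0.3]
finger_gap: 0.999
```

>>> move_arm(deltas=[[[-0.385, -0.516, -0.76, 0], [-0.385, -0.516, -0.76, 0]]])

```text
t: 15.4
tcp_pos: [-0.683, 0.1751, 0.6439]
tool_rot: [0.926, 0.377, 0.022, 0.001]
force: [0.2, -0.1, 1.1]
finger_gap: 0.997
```

```bash
python3 -c "
from h import *
w2t(-.7,.1,.7)"
```

```text
t 15.4 q [ 2.7446  0.6167  0.218  -0.0402  2.339   1.9437] p [-0.683   0.1751  0.6439] F [ 0.1644 -0.1034  1.0641] gap 0.9971672200744461
tool x,y,z in world
 [[ 0.7148  0.6983  0.0393]
 [ 0.6982 -0.7157  0.0187]
 [ 0.0412  0.0141 -0.9991]] tilt deg 2.493445490966262
tool shift [-0.403  -0.5472 -0.7267]
```

>>> move_arm(deltas=[[[-0.65, -0.3, -0.73, 0], [-0.65, -0.3, -0.73, 0], [-0.65, -0.3, -0.73, 0]]])

```text
t: 15.65
tcp_pos: [-0.6902, 0.1299, 0.6543]
tool_rot: [0.926, 0.377, 0.011, -0.006]
force: [-0.7, -0.4, 1.0]
finger_gap: 0.999
```

```bash
python3 -c "
from h import *
w2t(.5,.3,-.2)"
```

```text
t 15.65 q [ 2.8067  0.6016  0.218  -0.0327  2.3298  2.0121] p [-0.6902  0.1299  0.6543] F [-0.7354 -0.4097  0.9699] gap 0.9990049337287539
tool x,y,z in world
 [[ 0.7162  0.6974  0.0248]
 [ 0.6977 -0.7164 -0.0034]
 [ 0.0154  0.0198 -0.9997]] tilt deg 1.4365023789766422
tool shift [0.5624 0.1346 0.2136]
```

```bash
python3 -c "
from h import *
w2t(.55,.33,-.22);w2t(1.0,.12,-.3)"|grep shift
```

```text
tool shift [0.6186 0.1481 0.2349]
tool shift [0.7925 0.6128 0.3177]
```

>>> move_arm(deltas=[[[0.619, 0.148, 0.235, 0], [0.619, 0.148, 0.235, 0], [0.619, 0.148, 0.235, 0], [0.619, 0.148, 0.235, 0], [0.619, 0.148, 0.235, 0], [0.619, 0.148, 0.235, 0], [0.619, 0.148, 0.235, 0], [0.619, 0.148, 0.235, 0], [0.619, 0.148, 0.235, 0], [0.619, 0.148, 0.235, 0], [0.619, 0.148, 0.235, 0], [0.619, 0.148, 0.235, 0], [0.619, 0.148, 0.235, 0], [0.79, 0.613, 0.318, 30], [0.79, 0.613, 0.318, 30], [0.79, 0.613, 0.318, 60], [0.79, 0.613, 0.318, 60], [0.79, 0.613, 0.318, 60], [0.79, 0.613, 0.318, 60], [0.79, 0.613, 0.318, 60]]])

```text
t: 17.32
tcp_pos: [0.0206, 0.32, 0.4196]
tool_rot: [0.998, -0.054, 0.008, -0.013]
force: [0.1, 1.4, -0.0]
finger_gap: 1.001
```

```bash
python3 -c "
from h import *
s,M=st(); w2t(*(np.array([.42,-.35,.24])-s['tcp_pos']))"
```

```text
t 17.3167 q [ 1.159  -0.1491  1.8063 -0.0064  1.4552  1.2675] p [0.0206 0.32   0.4196] F [ 0.105   1.4101 -0.0339] gap 1.0013178633124966
tool x,y,z in world
 [[ 0.9941 -0.1079  0.0147]
 [-0.1075 -0.9939 -0.0259]
 [ 0.0175  0.0242 -0.9996]] tilt deg 1.7074849892230002
t 17.3167 q [ 1.159  -0.1491  1.8063 -0.0064  1.4552  1.2675] p [0.0206 0.32   0.4196] F [ 0.105   1.4101 -0.0339] gap 1.0013178633124966
tool x,y,z in world
 [[ 0.9941 -0.1079  0.0147]
 [-0.1075 -0.9939 -0.0259]
 [ 0.0175  0.0242 -0.9996]] tilt deg 1.7074849892230002
tool shift [0.4666 0.6276 0.1703]
```

```bash
python3 -c "
from h import *
s,M=st(); w2t(*(np.array([.38,.08,.34])-s['tcp_pos']));w2t(*(np.array([.437,-.3665,.2])-s['tcp_pos']))"|grep shift
```

```text
tool shift [0.3819 0.2019 0.0801]
tool shift [0.4847 0.6432 0.2102]
```

>>> move_arm(deltas=[[[0.382, 0.202, 0.08, 10], [0.382, 0.202, 0.08, 10], [0.382, 0.202, 0.08, 20], [0.382, 0.202, 0.08, 20], [0.382, 0.202, 0.08, 30], [0.382, 0.202, 0.08, 30], [0.382, 0.202, 0.08, 40], [0.382, 0.202, 0.08, 40], [0.382, 0.202, 0.08, 50], [0.485, 0.643, 0.21, 50], [0.485, 0.643, 0.21, 60], [0.485, 0.643, 0.21, 66], [0.485, 0.643, 0.21, 66], [0.485, 0.643, 0.21, 66], [0.485, 0.643, 0.21, 66], [0.485, 0.643, 0.21, 66], [0.485, 0.643, 0.21, 66], [0.485, 0.643, 0.21, 66], [0.485, 0.643, 0.21, 66], [0.485, 0.643, 0.21, 66]]])

```text
t: 18.98
tcp_pos: [0.4254, -0.3139, 0.2183]
tool_rot: [0.808, -0.589, 0.002, -0.015]
force: [1.7, -0.0, 0.3]
finger_gap: 1.002
```

```bash
python3 -c "
from h import *
s,M=st(); d=snap('wrist','w4'); print(proj(d,(.437,-.3665,.06)),proj(d,(.437,-.3665,.032)))"
```

```text
t 18.9833 q [-0.8634  0.4256  1.6984  0.034   1.0216  0.3792] p [ 0.4254 -0.3139  0.2183] F [ 1.6801 -0.0372  0.2859] gap 1.002089175072883
tool x,y,z in world
 [[ 0.3055 -0.9521 -0.0147]
 [-0.952  -0.3051 -0.0253]
 [ 0.0196  0.0217 -0.9996]] tilt deg 1.6764578969421258
[313.4861 189.8858] [309.4773 183.7848]
```

View pics/w4.png

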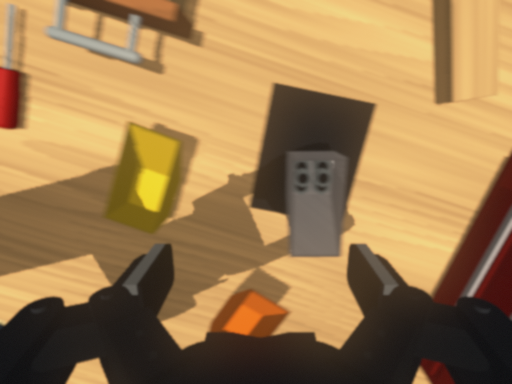

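```bash
python3 -c "
from h import *
d=snap('wrist'); print(d['origin']); crop(d['img'],240,70,150,200,4,'w4c')
c=lambda u,v,z: ray(d,((u+.5)/4-.5+240,(v+.5)/4-.5+70),z)
P=[ray(d,p,.06) for p in [(287,151),(347,152),(339,255),(292,256)]]; print(np.array(P)); print([np.linalg.norm(P[i]-P[(i+1)%4]) for i in range(4)])"
```

```text
[ 0.49406998 -0.30325376  0.35295215]
[[ 0.46915538 -0.33704289  0.06      ]
 [ 0.48620461 -0.39387921  0.06      ]
 [ 0.37977155 -0.42745146  0.06      ]
 [ 0.36304168 -0.37924303  0.06      ]]
[np.float64(0.05933838350094277), np.float64(0.11160237989724513), np.float64(0.051028834092894826), np.float64(0.11419705563083923)]
```

View pics/w4c.png

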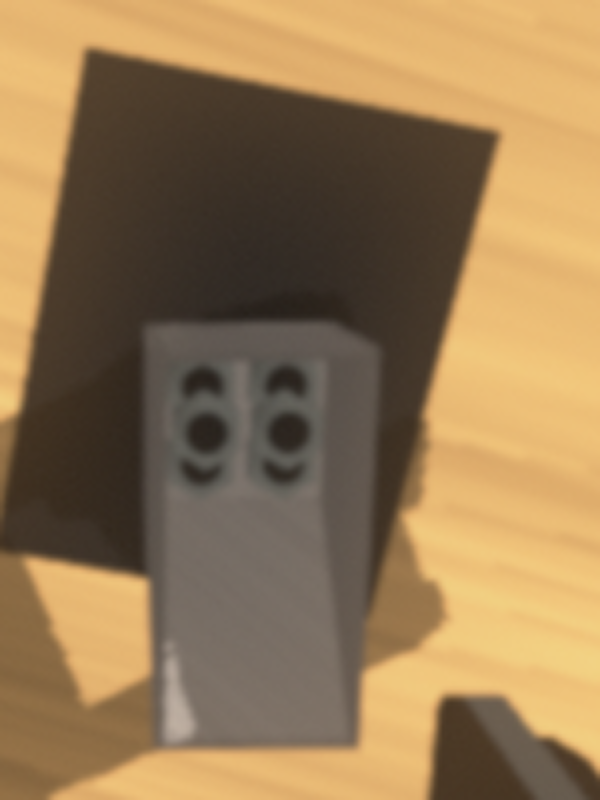

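```bash
python3 -c "
from h import *
s,M=st()
d=snap('wrist')
c=lambda u,v,z: ray(d,((u+.5)/4-.5+240,(v+.5)/4-.5+70),z)
BR,SR,SL=c(380,347,.06),c(357,745,.06),c(157,746,.06)
print(BR,SR,SL)
a=BR-SR; print(np.linalg.norm(a),np.degrees(np.arctan2(a[1],a[0])))
e=SL-SR; print('lip dir yaw-90',np.degrees(np.arctan2(e[1],e[0]))-90)
for y in (17.5,): 
  u=np.array([np.cos(np.radians(y)),np.sin(np.radians(y)),0]); print((SR+SL)/2+.075*u)
b=c(145,325,.004),c(335,322,.004); print('foot back',b,(b[0]+b[1])/2-.0325*u)
g=.437,-.3665
print(proj(d,(.437,-.3665,.004)))
w2t(*(np.array([.437,-.3665,.09])-s['tcp_pos']))
"
```

```text
t 19.0833 q [-0.8663  0.4308  1.693   0.0327  1.0189  0.3807] p [ 0.4266 -0.3181  0.2171] F [0.5572 0.7801 1.3334] gap 1.0000739319869005
tool x,y,z in world
 [[ 0.302  -0.9532 -0.0116]
 [-0.9531 -0.3016 -0.0253]
 [ 0.0207  0.0187 -0.9996]] tilt deg 1.596760926633069
[ 0.477  -0.3791  0.06  ] [ 0.3738 -0.4126  0.06  ] [ 0.3568 -0.3609  0.06  ]
0.10850115244241446 17.994579311143042
lip dir yaw-90 18.204369701406833
[ 0.4368 -0.3642  0.06  ]
foot back (array([ 0.459 , -0.3259,  0.004 ]), array([ 0.4768, -0.3789,  0.004 ])) [ 0.4369 -0.3622  0.004 ]
[302.0152 178.5026]
t 19.1333 q [-0.8641  0.4277  1.6974  0.0338  1.0215  0.3813] p [ 0.4255 -0.3146  0.2175] F [-0.3978  0.3019  0.2763] gap 0.9976145193002488
tool x,y,z in world
 [[ 0.303  -0.9529 -0.0156]
 [-0.9528 -0.3026 -0.0247]
 [ 0.0188  0.0223 -0.9996]] tilt deg 1.672451292911645
tool shift [0.0512 0.0079 0.1261]
```

>>> move_arm(deltas=[[[0.05, 0.008, 0.126, 0.5], [0.05, 0.008, 0.126, 0.5], [0.05, 0.008, 0.126, 0.5], [0.05, 0.008, 0.126, 0.5], [0.05, 0.008, 0.126, 0.5], [0.051, 0.0095, 0.157, 0.5], [0.051, 0.0095, 0.187, 0.5], [0.051, 0.0095, 0.187, 0.5], [0.051, 0.0095, 0.187, 0.5], [0.051, 0.0095, 0.187, 0.5]]], gripper=1)

```text
t: 19.97
tcp_pos: [0.4365, -0.3622, 0.0323]
tool_rot: [0.805, -0.594, 0.003, -0.014]
force: [-0.1, 0.0, -0.2]
finger_gap: 1.004
```

```bash
python3 -c "
from h import *
st();snap('wrist','w5');d=snap('scene');crop(d['img'],170,90,160,110,5,'s5')"
```

```text
t 19.9667 q [-0.9045  0.7603  1.7212  0.0466  0.663   0.3297] p [ 0.4365 -0.3622  0.0323] F [-0.1355  0.0381 -0.1956] gap 1.0040217744708095
tool x,y,z in world
 [[ 0.2955 -0.9553 -0.0125]
 [-0.9551 -0.2951 -0.0259]
 [ 0.0211  0.0196 -0.9996]] tilt deg 1.6494840676618452
```

View pics/w5.png

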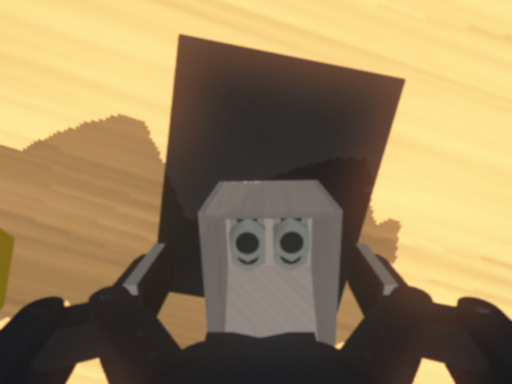

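View pics/s5.png

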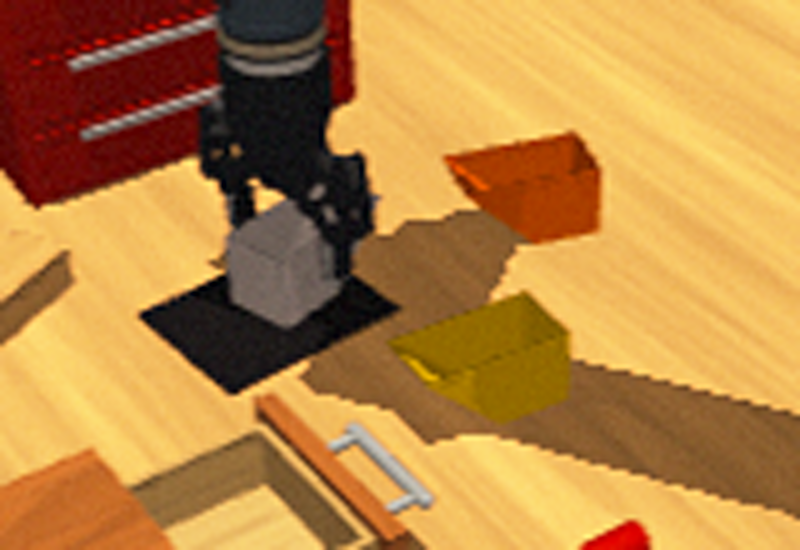

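>>> move_arm(deltas=[[[0, 0, 0, 0], [0, 0, 0, 0], [0, 0, 0, 0], [0, 0, 0, 0], [0, 0, 0, 0], [0, 0, 0, 0], [0, 0, 0, 0]]], gripper=0, squeeze=40)

```text
t: 20.65
tcp_pos: [0.4377, -0.3641, 0.0343]
tool_rot: [0.805, -0.594, 0.005, -0.013]
force: [0.4, 1.0, 8.1]
finger_gap: 0.647
```

```bash
python3 -c "
from h import *
w2t(.03,.004,.045)
w2t(.03,.004,.002)"
```

```text
t 20.65 q [-0.905   0.7573  1.7194  0.0466  0.6624  0.3296] p [ 0.4377 -0.3641  0.0343] F [0.3986 0.9937 8.0793] gap 0.6473939529393805
tool x,y,z in world
 [[ 0.2952 -0.9554 -0.0074]
 [-0.9551 -0.2949 -0.0278]
 [ 0.0244  0.0153 -0.9996]] tilt deg 1.650771370596446
tool shift [ 0.0047 -0.0311 -0.0442]
t 20.65 q [-0.905   0.7573  1.7194  0.0466  0.6624  0.3296] p [ 0.4377 -0.3641  0.0343] F [0.3986 0.9937 8.0793] gap 0.6473939529393805
tool x,y,z in world
 [[ 0.2952 -0.9554 -0.0074]
 [-0.9551 -0.2949 -0.0278]
 [ 0.0244  0.0153 -0.9996]] tilt deg 1.650771370596446
tool shift [ 0.005  -0.0299 -0.0012]
```

>>> move_arm(deltas=[[[0, 0, -0.02, 0], [0, 0, -0.045, 0], [0.005, -0.03, -0.045, -10], [0.005, -0.03, -0.045, -20], [0.005, -0.03, -0.045, -158], [0.005, -0.03, -0.045, -158], [0.005, -0.03, -0.045, -158], [0.005, -0.03, -0.045, -158], [0.005, -0.03, -0.045, -158], [0.005, -0.03, -0.045, -158], [0.005, -0.03, -0.045, -158], [0.005, -0.03, -0.045, -158], [0.005, -0.03, -0.045, -158], [0.005, -0.03, -0.045, -158], [0.005, -0.03, -0.045, -158], [0.005, -0.03, -0.045, -158], [0.005, -0.03, -0.045, -158], [0.005, -0.03, -0.045, -158], [0.005, -0.03, -0.045, -158], [0.005, -0.03, -0.045, -158]]])

```text
t: 22.32
tcp_pos: [0.4662, -0.3602, 0.0797]
tool_rot: [0.881, 0.473, 0.014, -0.002]
force: [-0.2, -0.6, -4.4]
finger_gap: 0.645
```

```bash
python3 -c "
from h import *
s,M=st();print(np.degrees(np.arctan2(M[1,0],M[0,0])))
w2t(*(np.array([.467,-.359,.038])-s['tcp_pos']))"
```

```text
t 22.3167 q [-0.8617  0.6978  1.6526  0.0401  0.789  -1.8747] p [ 0.4662 -0.3602  0.0797] F [-0.2299 -0.6031 -4.3938] gap 0.6448615359418688
tool x,y,z in world
 [[ 0.5527  0.8329  0.0267]
 [ 0.833  -0.5531  0.0103]
 [ 0.0233  0.0165 -0.9996]] tilt deg 1.6384002120755001
56.43316849809333
t 22.3167 q [-0.8617  0.6978  1.6526  0.0401  0.789  -1.8747] p [ 0.4662 -0.3602  0.0797] F [-0.2299 -0.6031 -4.3938] gap 0.6448615359418688
tool x,y,z in world
 [[ 0.5527  0.8329  0.0267]
 [ 0.833  -0.5531  0.0103]
 [ 0.0233  0.0165 -0.9996]] tilt deg 1.6384002120755001
tool shift [ 0.0004 -0.0004  0.0417]
```

>>> move_arm(deltas=[[[0, 0, 0, -30], [0, 0, 0, -30], [0, 0, 0, -30], [0, 0, 0, -30], [0, 0, 0, -30], [0, 0, 0.02, -30], [0, 0, 0.035, -30], [0, 0, 0.041, -30], [0, 0, 0.044, -30], [0, 0, 0.0445, -30], [0, 0, 0.0445, -30]]])

```text
t: 23.23
tcp_pos: [0.467, -0.3589, 0.0356]
tool_rot: [0.729, 0.685, 0.014, 0.001]
force: [0.4, 0.4, -1.9]
finger_gap: 0.652
```

```bash
python3 -c "
from h import *
s,M=st();print(np.degrees(np.arctan2(M[1,0],M[0,0])))"
```

```text
t 23.2333 q [-0.8591  0.7698  1.6665  0.0442  0.7041 -2.4013] p [ 0.467  -0.3589  0.0356] F [ 0.4205  0.4089 -1.9055] gap 0.6523908276365831
tool x,y,z in world
 [[ 0.062   0.9979  0.0188]
 [ 0.9978 -0.0624  0.0216]
 [ 0.0227  0.0174 -0.9996]] tilt deg 1.640260190252991
86.4430803335002
```

>>> move_arm(deltas=[[[0, 0, 0.001, 0], [0, 0, 0.001, 0], [0, 0, 0.001, 0], [0, 0, 0.001, 0], [0, 0, 0, 0], [0, 0, -0.04, 0], [0, 0, -0.08, 0], [0, 0, -0.12, 0], [0, 0, -0.16, 0], [0, 0, -0.18, 0]]], gripper=1)

```text
t: 24.07
tcp_pos: [0.4643, -0.3638, 0.2208]
tool_rot: [0.729, 0.685, 0.014, 0.006]
force: [0.1, -0.1, 0.3]
finger_gap: 0.998
```

```bash
python3 -c "
from h import *
s,M=st()
w2t(*(np.array([.72,-.03,.56])-s['tcp_pos']))
d=snap('wrist','w6');crop(d['img'],130,60,270,280,3,'w6c')
d=snap('top');crop(d['img'],340,175,80,90,7,'t6')"
```

```text
t 24.0667 q [-0.8682  0.4963  1.5538  0.0324  1.0821 -2.3918] p [ 0.4643 -0.3638  0.2208] F [ 0.1367 -0.0748  0.3199] gap 0.9980725895404065
tool x,y,z in world
 [[ 0.062   0.998   0.0128]
 [ 0.9977 -0.0623  0.0273]
 [ 0.028   0.0111 -0.9995]] tilt deg 1.7272605985844505
t 24.0667 q [-0.8682  0.4963  1.5538  0.0324  1.0821 -2.3918] p [ 0.4643 -0.3638  0.2208] F [ 0.1367 -0.0748  0.3199] gap 0.9980725895404065
tool x,y,z in world
 [[ 0.062   0.998   0.0128]
 [ 0.9977 -0.0623  0.0273]
 [ 0.028   0.0111 -0.9995]] tilt deg 1.7272605985844505
tool shift [ 0.3533  0.2435 -0.3282]
```

View pics/w6c.png

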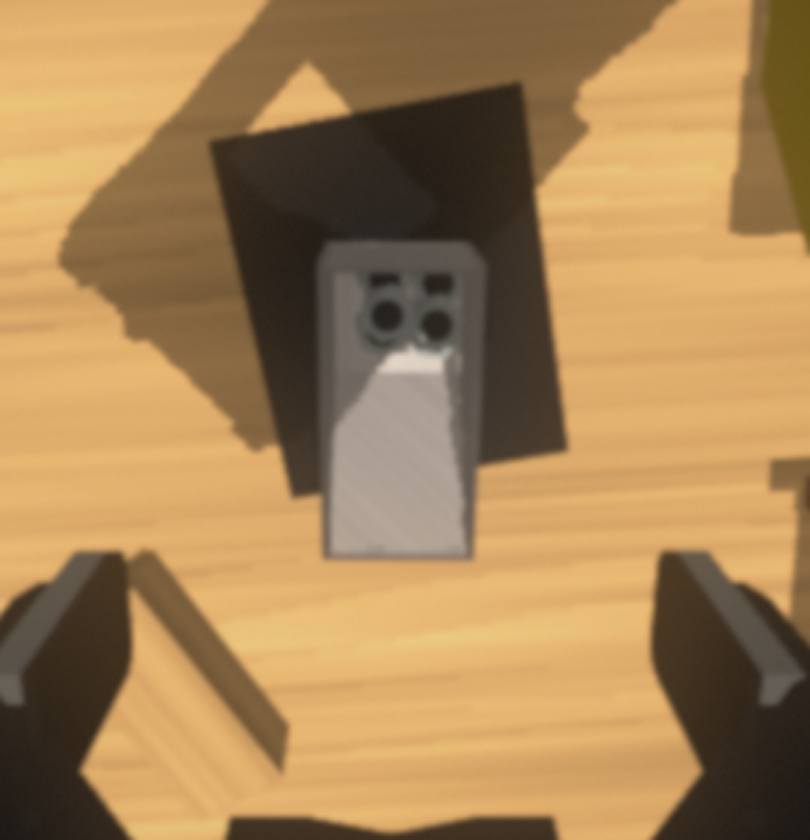

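>>> move_arm(deltas=[[[0.353, 0.243, -0.328, 0], [0.353, 0.243, -0.328, 0], [0.353, 0.243, -0.328, 0], [0.353, 0.243, -0.328, 0], [0.353, 0.243, -0.328, 0], [0.353, 0.243, -0.328, 0], [0.353, 0.243, -0.328, 0], [0.353, 0.243, -0.328, 0], [0.353, 0.243, -0.328, 0], [0.353, 0.243, -0.328, 0], [0.353, 0.243, -0.328, 0], [0.353, 0.243, -0.328, 0], [0.353, 0.243, -0.328, 0], [0.36, 0.94, -1.03, 0], [0.36, 0.94, -1.03, 0], [0.36, 0.94, -1.03, 0]]])

```text
t: 25.5
tcp_pos: [0.7607, -0.0329, 0.597]
tool_rot: [0.728, 0.685, 0.015, 0.005]
force: [-0.8, -0.3, -4.7]
finger_gap: 1.003
```

>>> move_arm(deltas=[[[0, 0.74, -0.67, 0], [0, 0.74, -0.67, 0]]])

```text
t: 25.67
tcp_pos: [0.7572, -0.0354, 0.6134]
tool_rot: [0.728, 0.685, 0.024, 0.014]
force: [-0.1, -0.5, 0.6]
finger_gap: 1.002
```

>>> move_arm(deltas=[[[0, 0.76, -0.65, 0], [0, 0.76, -0.65, 0]]])

```text
t: 25.83
tcp_pos: [0.7582, -0.0368, 0.6233]
tool_rot: [0.728, 0.684, 0.035, 0.025]
force: [-0.8, 0.0, 0.3]
finger_gap: 1.0
```

```bash
python3 -c "
from h import *
s,M=st()
w2t(.7,0,.7)"
```

```text
t 25.8333 q [-0.2058  0.6465  0.218   0.0338  2.1954 -1.6936] p [ 0.7582 -0.0368  0.6233] F [-0.7579  0.0302  0.331 ] gap 1.0002944609508007
tool x,y,z in world
 [[ 0.0614  0.998   0.0155]
 [ 0.9945 -0.0625  0.0844]
 [ 0.0852  0.0102 -0.9963]] tilt deg 4.92266863882941
t 25.8333 q [-0.2058  0.6465  0.218   0.0338  2.1954 -1.6936] p [ 0.7582 -0.0368  0.6233] F [-0.7579  0.0302  0.331 ] gap 1.0002944609508007
tool x,y,z in world
 [[ 0.0614  0.998   0.0155]
 [ 0.9945 -0.0625  0.0844]
 [ 0.0852  0.0102 -0.9963]] tilt deg 4.92266863882941
tool shift [ 0.0538  0.7552 -0.6378]
```

>>> move_arm(deltas=[[[-0.06, 0.78, -0.63, 0], [-0.06, 0.78, -0.63, 0]]])

```text
t: 26.0
tcp_pos: [0.7612, -0.0428, 0.6307]
tool_rot: [0.728, 0.684, 0.045, 0.037]
force: [0.1, -0.1, -0.3]
finger_gap: 1.001
```

>>> move_arm(deltas=[[[-0.06, 0.8, -0.6, 0], [-0.06, 0.8, -0.6, 0]]])

```text
t: 26.17
tcp_pos: [0.7653, -0.0487, 0.6368]
tool_rot: [0.727, 0.683, 0.056, 0.048]
force: [-0.2, -0.4, -0.3]
finger_gap: 1.001
```

>>> move_arm(deltas=[[[-0.06, 0.82, -0.57, 0], [-0.06, 0.82, -0.57, 0]]])

```text
t: 26.33
tcp_pos: [0.7698, -0.054, 0.6424]
tool_rot: [0.726, 0.682, 0.066, 0.06]
force: [-0.3, 0.1, -0.7]
finger_gap: 0.999
```

>>> move_arm(deltas=[[[-0.06, 0.84, -0.55, 0], [-0.06, 0.84, -0.55, 0]]])

```text
t: 26.5
tcp_pos: [0.7745, -0.0588, 0.6479]
tool_rot: [0.725, 0.681, 0.076, 0.071]
force: [0.3, 0.7, -0.2]
finger_gap: 1.0
```

>>> move_arm(deltas=[[[-0.06, 0.86, -0.52, 0], [-0.06, 0.86, -0.52, 0]]])

```text
t: 26.67
tcp_pos: [0.7796, -0.0635, 0.6533]
tool_rot: [0.724, 0.679, 0.086, 0.082]
force: [0.5, 0.3, -0.0]
finger_gap: 0.997
```

>>> move_arm(deltas=[[[-0.06, 0.88, -0.48, 0], [-0.06, 0.88, -0.48, 0]]])

```text
t: 26.83
tcp_pos: [0.7859, -0.0678, 0.6577]
tool_rot: [0.723, 0.678, 0.096, 0.093]
force: [-1.1, 0.0, 0.8]
finger_gap: 1.001
```

```bash
python3 -c "
from h import *
w2t(.7,0,.7)"
```

```text
t 26.8333 q [-0.2501  0.6114  0.2182  0.0695  2.0487 -1.7167] p [ 0.7859 -0.0678  0.6577] F [-1.112   0.0095  0.807 ] gap 1.0014109110935177
tool x,y,z in world
 [[ 0.0623  0.998   0.0127]
 [ 0.962  -0.0635  0.2657]
 [ 0.266  -0.0043 -0.964 ]] tilt deg 15.42635982715121
tool shift [ 0.0525  0.8594 -0.4886]
```

>>> move_arm(deltas=[[[-0.05, 0.89, -0.47, 0], [-0.05, 0.89, -0.47, 0]]])

```text
t: 27.0
tcp_pos: [0.7916, -0.0711, 0.6629]
tool_rot: [0.721, 0.676, 0.107, 0.105]
force: [0.1, 0.3, 0.2]
finger_gap: 1.003
```

>>> move_arm(deltas=[[[-0.05, 0.9, -0.44, 0], [-0.05, 0.9, -0.44, 0]]])

```text
t: 27.17
tcp_pos: [0.7975, -0.0742, 0.6683]
tool_rot: [0.72, 0.675, 0.117, 0.116]
force: [-0.3, 0.0, 0.8]
finger_gap: 0.999
```

>>> move_arm(deltas=[[[-0.05, 0.91, -0.41, 0], [-0.05, 0.91, -0.41, 0]]])

```text
t: 27.33
tcp_pos: [0.8038, -0.0771, 0.6737]
tool_rot: [0.718, 0.673, 0.127, 0.128]
force: [0.3, 0.1, -0.0]
finger_gap: 1.0
```

>>> move_arm(deltas=[[[-0.05, 0.92, -0.38, 0], [-0.05, 0.92, -0.38, 0]]])

```text
t: 27.5
tcp_pos: [0.8103, -0.0799, 0.679]
tool_rot: [0.715, 0.67, 0.138, 0.14]
force: [-0.6, 0.1, 0.1]
finger_gap: 0.998
```

>>> move_arm(deltas=[[[-0.05, 0.94, -0.35, 0], [-0.05, 0.94, -0.35, 0]]])

```text
t: 27.67
tcp_pos: [0.8172, -0.0824, 0.684]
tool_rot: [0.713, 0.668, 0.148, 0.152]
force: [0.4, 0.2, -0.7]
finger_gap: 0.998
```

>>> move_arm(deltas=[[[-0.05, 0.95, -0.32, 0], [-0.05, 0.95, -0.32, 0]]])

```text
t: 27.83
tcp_pos: [0.8241, -0.0849, 0.6889]
tool_rot: [0.711, 0.666, 0.158, 0.163]
force: [0.6, -0.4, 1.0]
finger_gap: 1.001
```

>>> move_arm(deltas=[[[-0.05, 0.96, -0.28, 0], [-0.05, 0.96, -0.28, 0]]])

```text
t: 28.0
tcp_pos: [0.8316, -0.0872, 0.6932]
tool_rot: [0.708, 0.663, 0.168, 0.175]
force: [-0.1, -0.2, 0.5]
finger_gap: 1.001
```

```bash
python3 -c "
from h import *
w2t(.7,0,.7)"
```

```text
t 28.0 q [-0.2737  0.5939  0.2187  0.1074  1.8484 -1.7237] p [ 0.8316 -0.0872  0.6932] F [-0.1025 -0.196   0.4681] gap 1.0012247579966524
tool x,y,z in world
 [[ 0.0643  0.9979  0.0063]
 [ 0.8807 -0.0597  0.4699]
 [ 0.4693 -0.0246 -0.8827]] tilt deg 28.03341326205651
tool shift [ 0.0494  0.9454 -0.2893]
```

>>> move_arm(deltas=[[[0, 0.96, -0.27, 0], [0, 0.96, -0.27, 0]]])

```text
t: 28.17
tcp_pos: [0.8387, -0.0855, 0.6989]
tool_rot: [0.706, 0.66, 0.178, 0.186]
force: [0.1, 0.3, -0.4]
finger_gap: 1.0
```

>>> move_arm(deltas=[[[0, 0.97, -0.24, 0], [0, 0.97, -0.24, 0]]])

```text
t: 28.33
tcp_pos: [0.8456, -0.0836, 0.705]
tool_rot: [0.702, 0.657, 0.188, 0.198]
force: [0.1, -0.6, -0.2]
finger_gap: 0.998
```

>>> move_arm(deltas=[[[0, 0.975, -0.21, 0], [0, 0.975, -0.21, 0]]])

```text
t: 28.5
tcp_pos: [0.8526, -0.0822, 0.7108]
tool_rot: [0.699, 0.654, 0.198, 0.209]
force: [-0.4, 0.1, -0.5]
finger_gap: 1.001
```

>>> move_arm(deltas=[[[0, 0.98, -0.18, 0], [0, 0.98, -0.18, 0]]])

```text
t: 28.67
tcp_pos: [0.8596, -0.081, 0.7167]
tool_rot: [0.696, 0.651, 0.208, 0.22]
force: [-0.1, 0.5, 0.9]
finger_gap: 0.999
```

>>> move_arm(deltas=[[[0, 0.985, -0.15, 0], [0, 0.985, -0.15, 0]]])

```text
t: 28.83
tcp_pos: [0.8665, -0.0798, 0.7226]
tool_rot: [0.692, 0.648, 0.218, 0.231]
force: [-0.0, 0.1, 0.4]
finger_gap: 1.0
```

>>> move_arm(deltas=[[[0, 0.99, -0.12, 0], [0, 0.99, -0.12, 0]]])

```text
t: 29.0
tcp_pos: [0.8734, -0.0788, 0.7285]
tool_rot: [0.689, 0.644, 0.228, 0.242]
force: [-0.0, 0.0, 0.5]
finger_gap: 1.003
```

>>> move_arm(deltas=[[[0, 0.99, -0.1, 0], [0, 0.99, -0.1, 0]]])

```text
t: 29.17
tcp_pos: [0.8797, -0.0778, 0.735]
tool_rot: [0.685, 0.64, 0.238, 0.253]
force: [-0.8, 0.7, -0.1]
finger_gap: 0.998
```

```bash
python3 -c "
from h import *
s,M=st();print(np.degrees(np.arctan2(M[1,2],M[0,2])))
w2t(*(np.array([.44,-.36,.22])-s['tcp_pos']))"
```

```text
t 29.1667 q [-0.2551  0.5852  0.2189  0.124   1.636  -1.7054] p [ 0.8797 -0.0778  0.735 ] F [-0.7604  0.6769 -0.0997] gap 0.9983513493976391
tool x,y,z in world
 [[ 0.0664  0.9978  0.0016]
 [ 0.7566 -0.0514  0.6518]
 [ 0.6505 -0.042  -0.7584]] tilt deg 40.68104037795719
-3.6975300364009347
t 29.1667 q [-0.2551  0.5852  0.2189  0.124   1.636  -1.7054] p [ 0.8797 -0.0778  0.735 ] F [-0.7604  0.6769 -0.0997] gap 0.9983513493976391
tool x,y,z in world
 [[ 0.0664  0.9978  0.0016]
 [ 0.7566 -0.0514  0.6518]
 [ 0.6505 -0.042  -0.7584]] tilt deg 40.68104037795719
tool shift [-0.3116 -0.6539  0.1164]
```

```bash
python3 -c "
from h import *
d=snap('top','t7');crop(d['img'],340,175,80,150,4,'t7c')
for p in [(373,277),(397,283),(389,321),(366,314)]: print(ray(d,p,.056))
"
```

```text
[ 0.29857392 -0.32274606  0.056     ]
[ 0.28359769 -0.38444202  0.056     ]
[ 0.18766323 -0.35980561  0.056     ]
[ 0.2046992  -0.30141685  0.056     ]
```

View pics/t7c.png

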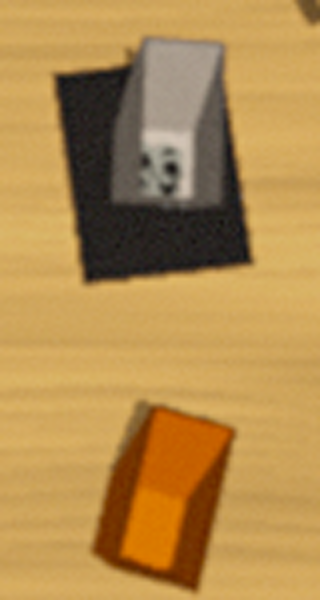

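```bash
python3 -c "
from h import *
d=snap('top')
c=lambda u,v,z: ray(d,((u+.5)/4-.5+340,(v+.5)/4-.5+175),z)
SL,SR,BR=c(145,38,.06),c(224,45,.06),c(223,207,.06); print(SL,SR,BR,np.linalg.norm(SL-SR),np.linalg.norm(SR-BR))
e=SL-SR;print('spout dir',np.degrees(np.arctan2(e[1],e[0]))-90, np.degrees(np.arctan2(*(SR-BR)[[1,0]])))
a=np.radians(-3.);print((SL+SR)/2-.075*np.array([np.cos(a),np.sin(a),0]))
"
```

```text
[ 0.54346904 -0.33793091  0.06      ] [ 0.53880697 -0.39040948  0.06      ] [ 0.43058521 -0.38510788  0.06      ] 0.052685242273928796 0.10835154076712611
spout dir -5.076691779062472 -2.804580927873419
[ 0.46624079 -0.360245    0.06      ]
```

```bash
python3 -c "
from h import *
s,M=st();
for P in [(.38,-.353,.22),(.395,-.355,.127)]: w2t(*(np.array(P)-s['tcp_pos']))"|grep shift
```

```text
tool shift [-0.3086 -0.6994  0.0777]
tool shift [-0.3097 -0.7485  0.1581]
```

>>> move_arm(deltas=[[[-0.309, -0.7, 0.078, 0], [-0.309, -0.7, 0.078, 0], [-0.309, -0.7, 0.078, 0], [-0.309, -0.7, 0.078, 0], [-0.309, -0.7, 0.078, 0], [-0.309, -0.7, 0.078, 0], [-0.309, -0.7, 0.078, 0], [-0.309, -0.7, 0.078, 0], [-0.309, -0.7, 0.078, 0], [-0.309, -0.7, 0.078, 0], [-0.309, -0.7, 0.078, 0], [-0.309, -0.7, 0.078, 0], [-0.309, -0.7, 0.078, 0], [-0.309, -0.7, 0.078, 0], [-0.309, -0.7, 0.078, 0], [-0.309, -0.7, 0.078, 0], [-0.309, -0.7, 0.078, 0], [-0.309, -0.7, 0.078, 0], [-0.309, -0.7, 0.078, 0]]])

```text
t: 30.85
tcp_pos: [0.5002, -0.2971, 0.3511]
tool_rot: [0.704, 0.634, 0.216, 0.236]
force: [0.1, 0.7, -0.7]
finger_gap: 1.001
```

```bash
python3 -c "
from h import *
s,M=st();
for P in [(.395,-.355,.127),(.4735,-.360,.037)]: w2t(*(np.array(P)-s['tcp_pos']))"|tee o|grep shift; head -5 o
```

```text
tool shift [-0.0692 -0.2143  0.118 ]
tool shift [-0.0666 -0.2064  0.2373]
t 30.85 q [-0.9716  0.1887  1.8257  0.7018  0.8059 -2.8542] p [ 0.5002 -0.2971  0.3511] F [ 0.0786  0.73   -0.6663] gap 1.0005245997519978
tool x,y,z in world
 [[ 0.1019  0.9948  0.0042]
 [ 0.7905 -0.0835  0.6068]
 [ 0.604  -0.0585 -0.7948]] tilt deg 37.35992446704858
```

```bash
python3 -c "
from h import *
s,M=st();
for P in [(.84,-.06,.70)]: w2t(*(np.array(P)-s['tcp_pos']))"|grep shift
```

```text
tool shift [ 0.2719  0.4605 -0.0859]
```

>>> move_arm(deltas=[[[0.272, 0.46, -0.086, 90], [0.272, 0.46, -0.086, 90], [0.272, 0.46, -0.086, 90], [0.272, 0.46, -0.086, 90], [0.272, 0.46, -0.086, 90], [0.272, 0.46, -0.086, 90], [0.272, 0.46, -0.086, 90], [0.272, 0.46, -0.086, 90], [0.272, 0.46, -0.086, 90], [0.272, 0.46, -0.086, 90], [0.272, 0.46, -0.086, 90], [0.272, 0.46, -0.086, 90], [0.272, 0.46, -0.086, 90], [0.272, 0.46, -0.086, 90]]])

```text
t: 32.02
tcp_pos: [0.802, -0.0842, 0.6629]
tool_rot: [0.947, 0.009, 0.32, 0.033]
force: [0.6, -0.5, 0.1]
finger_gap: 0.998
```

```bash
python3 -c "
from h import *
w2t(.7,0,.7)"
```

```text
t 32.0167 q [-0.2845  0.3824  0.727   0.1175  1.3881 -0.2857] p [ 0.802  -0.0842  0.6629] F [ 0.6215 -0.5361  0.1278] gap 0.9976217340729601
tool x,y,z in world
 [[ 0.7956  0.0376  0.6046]
 [-0.0047 -0.9977  0.0682]
 [ 0.6058 -0.0571 -0.7936]] tilt deg 37.479762652150264
tool shift [ 0.9802  0.0445 -0.1314]
```

>>> move_arm(deltas=[[[0.98, -0.03, -0.13, 0], [0.98, -0.03, -0.13, 0], [0.98, -0.03, -0.13, 0], [0.98, -0.03, -0.13, 0], [0.98, -0.03, -0.13, 0]]])

```text
t: 32.43
tcp_pos: [0.8757, -0.066, 0.7265]
tool_rot: [0.943, 0.009, 0.331, 0.033]
force: [0.3, 0.2, 0.6]
finger_gap: 0.997
```

>>> move_arm(deltas=[[[0.98, -0.06, -0.12, 0], [0.98, -0.06, -0.12, 0]]])

```text
t: 32.6
tcp_pos: [0.8776, -0.0539, 0.7414]
tool_rot: [0.937, 0.01, 0.349, 0.035]
force: [0.2, 0.4, 0.3]
finger_gap: 1.001
```

>>> move_arm(deltas=[[[0.98, -0.06, -0.1, 0], [0.98, -0.06, -0.1, 0]]])

```text
t: 32.77
tcp_pos: [0.8833, -0.043, 0.7512]
tool_rot: [0.93, 0.011, 0.366, 0.036]
force: [0.3, -0.7, 0.7]
finger_gap: 0.996
```

```bash
python3 -c "
from h import *
s,M=st();print(np.degrees(np.arctan2(M[1,2],M[0,2])))
for P in [(.40,-.35,.25),(.395,-.355,.127)]: w2t(*(np.array(P)-s['tcp_pos']))"
```

```text
t 32.7667 q [-0.1999  0.574   0.218   0.0774  1.6001 -0.1899] p [ 0.8833 -0.043   0.7512] F [ 0.3215 -0.7075  0.7081] gap 0.9955827843677342
tool x,y,z in world
 [[ 0.7323  0.0459  0.6794]
 [-0.0067 -0.9972  0.0746]
 [ 0.681  -0.0592 -0.7299]] tilt deg 43.119351064570544
-4.966601368859618
t 32.7667 q [-0.1999  0.574   0.218   0.0774  1.6001 -0.1899] p [ 0.8833 -0.043   0.7512] F [ 0.3215 -0.7075  0.7081] gap 0.9955827843677342
tool x,y,z in world
 [[ 0.7323  0.0459  0.6794]
 [-0.0067 -0.9972  0.0746]
 [ 0.681  -0.0592 -0.7299]] tilt deg 43.119351064570544
tool shift [-0.7085  0.272   0.0548]
t 32.7667 q [-0.1999  0.574   0.218   0.0774  1.6001 -0.1899] p [ 0.8833 -0.043   0.7512] F [ 0.3215 -0.7075  0.7081] gap 0.9955827843677342
tool x,y,z in world
 [[ 0.7323  0.0459  0.6794]
 [-0.0067 -0.9972  0.0746]
 [ 0.681  -0.0592 -0.7299]] tilt deg 43.119351064570544
tool shift [-0.796   0.2679  0.1415]
```

>>> move_arm(deltas=[[[-0.708, 0.272, 0.055, 96.3], [-0.708, 0.272, 0.055, 96.3], [-0.708, 0.272, 0.055, 96.3], [-0.708, 0.272, 0.055, 96.3], [-0.708, 0.272, 0.055, 96.3], [-0.708, 0.272, 0.055, 96.3], [-0.708, 0.272, 0.055, 96.3], [-0.708, 0.272, 0.055, 96.3], [-0.708, 0.272, 0.055, 96.3], [-0.708, 0.272, 0.055, 96.3], [-0.708, 0.272, 0.055, 96.3], [-0.708, 0.272, 0.055, 96.3], [-0.708, 0.272, 0.055, 96.3], [-0.708, 0.272, 0.055, 96.3], [-0.708, 0.272, 0.055, 96.3], [-0.708, 0.272, 0.055, 96.3], [-0.708, 0.272, 0.055, 96.3], [-0.708, 0.272, 0.055, 96.3], [-0.796, 0.268, 0.141, 96.3], [-0.796, 0.268, 0.141, 96.3]]])

```text
t: 34.43
tcp_pos: [0.4041, -0.3552, 0.1893]
tool_rot: [-0.629, 0.684, -0.277, 0.245]
force: [0.3, -1.2, 0.5]
finger_gap: 1.004
```

```bash
python3 -c "
from h import *
s,M=st();print(np.degrees(np.arctan2(M[1,2],M[0,2])))
g=np.array([.4665,-.360,.044])
T=g+.011*M[:,2]; print(T)
for P in [T-.10*M[:,2],T]: w2t(*(np.array(P)-s['tcp_pos']))"
```

```text
t 34.4333 q [-1.3029  0.4862  2.1173  1.3279  0.7192 -0.7792] p [ 0.4041 -0.3552  0.1893] F [ 0.2664 -1.1655  0.4586] gap 1.0037673253883073
tool x,y,z in world
 [[-0.0901 -0.9958  0.0131]
 [-0.7251  0.0566 -0.6863]
 [ 0.6827 -0.0713 -0.7272]] tilt deg 43.345076022216496
-5.962479290508576
[ 0.474  -0.3608  0.036 ]
t 34.4333 q [-1.3029  0.4862  2.1173  1.3279  0.7192 -0.7792] p [ 0.4041 -0.3552  0.1893] F [ 0.2664 -1.1655  0.4586] gap 1.0037673253883073
tool x,y,z in world
 [[-0.0901 -0.9958  0.0131]
 [-0.7251  0.0566 -0.6863]
 [ 0.6827 -0.0713 -0.7272]] tilt deg 43.345076022216496
tool shift [-0.0028  0.0542  0.0596]
t 34.4333 q [-1.3029  0.4862  2.1173  1.3279  0.7192 -0.7792] p [ 0.4041 -0.3552  0.1893] F [ 0.2664 -1.1655  0.4586] gap 1.0037673253883073
tool x,y,z in world
 [[-0.0901 -0.9958  0.0131]
 [-0.7251  0.0566 -0.6863]
 [ 0.6827 -0.0713 -0.7272]] tilt deg 43.345076022216496
tool shift [-0.0028  0.0542  0.1596]
```

>>> move_arm(deltas=[[[-0.003, 0.054, 0.02, -1], [-0.003, 0.054, 0.04, -1], [-0.003, 0.054, 0.06, -1], [-0.003, 0.054, 0.06, -1]]])

```text
t: 34.77
tcp_pos: [0.4075, -0.3576, 0.1067]
tool_rot: [-0.635, 0.679, -0.28, 0.241]
force: [0.3, -0.8, 0.7]
finger_gap: 1.0
```

```bash
python3 -c "
from h import *
s,M=st();d=snap('wrist','w8');d=snap('scene');crop(d['img'],170,70,160,120,5,'s8')
g=np.array([.4665,-.360,.044])
T=g+.011*M[:,2]
for P in [T]: w2t(*(np.array(P)-s['tcp_pos']))"
```

```text
t 34.7667 q [-1.2954  0.6987  2.1532  1.6314  0.6922 -1.1841] p [ 0.4075 -0.3576  0.1067] F [ 0.2507 -0.7886  0.7108] gap 1.0003954559510158
tool x,y,z in world
 [[-0.0779 -0.9966  0.0283]
 [-0.7263  0.0373 -0.6864]
 [ 0.683  -0.0741 -0.7267]] tilt deg 43.39051607020631
t 34.8667 q [-1.2959  0.6922  2.1563  1.6279  0.6934 -1.1818] p [ 0.4072 -0.3562  0.1094] F [-0.7058 -0.2462  0.4988] gap 1.0031461150527186
tool x,y,z in world
 [[-0.0763 -0.9966  0.03  ]
 [-0.7255  0.0348 -0.6873]
 [ 0.684  -0.0742 -0.7257]] tilt deg 43.46972641513652
tool shift [-0.004   0.0002  0.097 ]
```

View pics/w8.png

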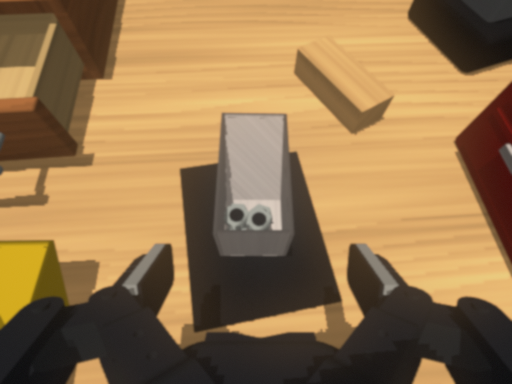

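View pics/s8.png

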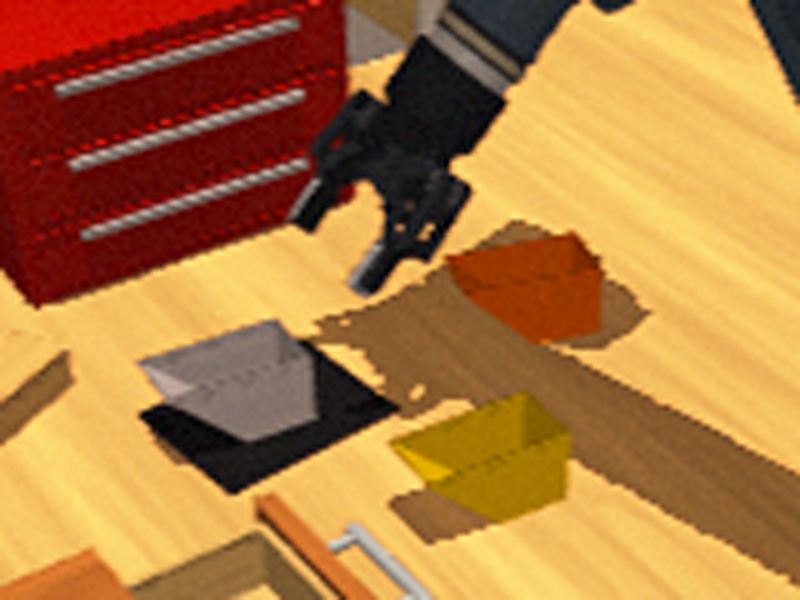

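>>> move_arm(deltas=[[[-0.004, 0, 0.03, 1.5], [-0.004, 0, 0.06, 1.5], [-0.004, 0, 0.085, 1.5], [-0.004, 0, 0.097, 1.5], [-0.004, 0, 0.097, 1.5], [-0.004, 0, 0.097, 1.5]]])

```text
t: 35.37
tcp_pos: [0.4744, -0.36, 0.0404]
tool_rot: [-0.627, 0.685, -0.279, 0.245]
force: [-0.0, -0.0, 0.5]
finger_gap: 1.0
```

```bash
python3 -c "
from h import *
s,M=st();d=snap('wrist','w9')
g=np.array([.4665,-.360,.044])
T=g+.011*M[:,2]
for P in [T]: w2t(*(np.array(P)-s['tcp_pos']))"
```

```text
t 35.3667 q [-1.1422  0.862   2.0544  1.87    0.6678 -1.2772] p [ 0.4744 -0.36    0.0404] F [-0.0218 -0.0103  0.5473] gap 1.0003837080108042
tool x,y,z in world
 [[-0.0941 -0.9955  0.0146]
 [-0.7224  0.0581 -0.689 ]
 [ 0.685  -0.0754 -0.7246]] tilt deg 43.562850866374305
t 35.4167 q [-1.143   0.8616  2.0554  1.8702  0.6678 -1.2774] p [ 0.4739 -0.36    0.0406] F [ 0.104  -0.2007  0.2095] gap 1.0014708280391638
tool x,y,z in world
 [[-0.0949 -0.9954  0.0142]
 [-0.7225  0.0591 -0.6888]
 [ 0.6848 -0.0756 -0.7248]] tilt deg 43.548308815118965
tool shift [0.0007 0.0032 0.003 ]
```

View pics/w9.png

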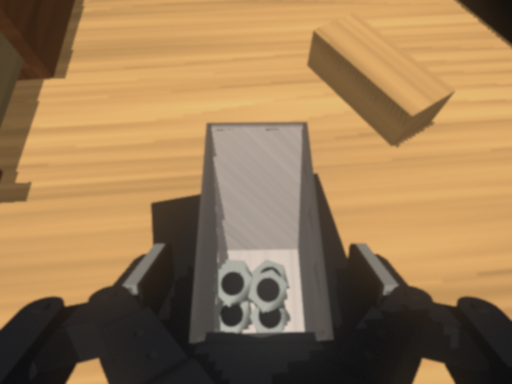

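>>> move_arm(deltas=[[[0, 0.003, 0.003, 0], [0, 0.003, 0.003, 0], [0, 0.003, 0.003, 0], [0, 0.003, 0.003, 0], [0, 0.003, 0.003, 0], [0, 0.003, 0.003, 0], [0, 0.003, 0.003, 0]]], gripper=0, squeeze=70)

```text
t: 36.0
tcp_pos: [0.4733, -0.3602, 0.0374]
tool_rot: [-0.626, 0.686, -0.279, 0.245]
force: [-3.8, -0.3, 6.4]
finger_gap: 0.651
```

```bash
python3 -c "
from h import *
s,M=st()
for P in [(0,0,.05)]: w2t(*P)"
```

```text
t 36.0 q [-1.1447  0.8698  2.0561  1.8811  0.6717 -1.2916] p [ 0.4733 -0.3602  0.0374] F [-3.7542 -0.3133  6.355 ] gap 0.6509192480692703
tool x,y,z in world
 [[-0.0962 -0.9953  0.0142]
 [-0.7216  0.0599 -0.6897]
 [ 0.6855 -0.0766 -0.724 ]] tilt deg 43.615519092567006
t 36.0 q [-1.1447  0.8698  2.0561  1.8811  0.6717 -1.2916] p [ 0.4733 -0.3602  0.0374] F [-3.7542 -0.3133  6.355 ] gap 0.6509192480692703
tool x,y,z in world
 [[-0.0962 -0.9953  0.0142]
 [-0.7216  0.0599 -0.6897]
 [ 0.6855 -0.0766 -0.724 ]] tilt deg 43.615519092567006
tool shift [ 0.0007 -0.0345 -0.0362]
```

```bash
python3 -c "
from h import *
s=manip.sense();M=R.from_quat(s['tool_rot']).as_matrix();p=s['tcp_pos']
a=np.radians(-3.5)
ux=-np.array([np.cos(a),np.sin(a),0]);uz=np.array([0,0,1.]);uy=np.cross(uz,ux)
C=np.array([ux,uy,uz]).T; c=np.array([.4665,-.360,.032])
pts={'lip':(-.075,0,.028),'lipL':(-.075,.028,.028),'lipR':(-.075,-.028,.028),'footF':(-.0205,0,-.028),'footB':(.0325,0,-.028),'backtop':(.034,0,.028)}
for psi in (0,-60,-90,-120,-140,-150,-160,-170,-180,-190):
  Rn=M@R.from_euler('z',psi,degrees=True).as_matrix()
  D=Rn@M.T
  up=D@uz; fw=D@((-ux+uz)/2**.5); 
  print(psi,'tilt',np.degrees(np.arccos(up[2])).round(1),'frontwall dir',fw.round(2),'slope',np.degrees(np.arcsin(-fw[2])).round(1))
  if psi<=-120: print({k:(D@(c+C@np.array(v)-p)).round(3) for k,v in pts.items()})
  # gripper body corners
  if psi==-180: print('body',[(Rn@np.array([sx*.042,sy*.042,-.065])).round(3) for sx in(-1,1) for sy in (-1,1)])
"
```

```text
0 tilt nan frontwall dir [ 0.71 -0.04  0.71] slope -45.0
-60 tilt 40.4 frontwall dir [0.42 0.84 0.34] slope -20.0
-90 tilt 58.4 frontwall dir [ 0.07  1.   -0.01] slope 0.4
-120 tilt 73.4 frontwall dir [-0.3   0.89 -0.35] slope 20.4
{'lip': array([ 0.002,  0.055, -0.046]), 'lipL': array([ 0.021,  0.068, -0.031]), 'lipR': array([-0.018,  0.042, -0.062]), 'footF': array([ 0.026, -0.015, -0.02 ]), 'footB': array([ 0.013, -0.045,  0.021]), 'backtop': array([-0.025, -0.008,  0.038])}
-140 tilt 80.8 frontwall dir [-0.52  0.68 -0.53] slope 31.7
{'lip': array([-0.012,  0.041, -0.058]), 'lipL': array([ 0.004,  0.061, -0.047]), 'lipR': array([-0.027,  0.02 , -0.069]), 'footF': array([ 0.029, -0.012, -0.018]), 'footB': array([ 0.024, -0.034,  0.03 ]), 'backtop': array([-0.023, -0.005,  0.041])}
-150 tilt 83.6 frontwall dir [-0.6   0.54 -0.59] slope 36.2
{'lip': array([-0.017,  0.032, -0.062]), 'lipL': array([-0.005,  0.055, -0.054]), 'lipR': array([-0.03 ,  0.008, -0.07 ]), 'footF': array([ 0.03 , -0.01 , -0.017]), 'footB': array([ 0.028, -0.027,  0.034]), 'backtop': array([-0.022, -0.003,  0.04
[... 747 characters left out ...]
23,  0.027, -0.068]), 'lipR': array([-0.029, -0.028, -0.066]), 'footF': array([ 0.032, -0.004, -0.015]), 'footB': array([ 0.035, -0.002,  0.038]), 'backtop': array([-0.02 ,  0.005,  0.042])}
body [array([-0.079, -0.034,  0.019]), array([-0.018, -0.039,  0.077]), array([-0.071,  0.049,  0.017]), array([-0.01 ,  0.044,  0.075])]
-190 tilt 86.8 frontwall dir [-0.74 -0.13 -0.66] slope 41.0
{'lip': array([-0.026, -0.012, -0.066]), 'lipL': array([-0.027,  0.016, -0.071]), 'lipR': array([-0.026, -0.039, -0.061]), 'footF': array([ 0.033, -0.002, -0.015]), 'footB': array([0.035, 0.007, 0.037]), 'backtop': array([-0.02 ,  0.007,  0.041])}<string>:12: RuntimeWarning: invalid value encountered in arccos
```

```bash
python3 -c "
from h import *
w2t(0,0,.09);w2t(.147,.180,.135)"|grep shift
```

```text
tool shift [ 0.0013 -0.0621 -0.0652]
tool shift [-0.1914 -0.1884 -0.0108]
```

>>> move_arm(deltas=[[[0.001, -0.028, -0.03, 0], [0.001, -0.062, -0.065, 0], [0.001, -0.062, -0.065, 0], [-0.191, -0.188, -0.011, 0], [-0.191, -0.188, -0.011, 0], [-0.191, -0.188, -0.011, 0], [-0.191, -0.188, -0.011, 0], [-0.191, -0.188, -0.011, -7], [-0.191, -0.188, -0.011, -14], [-0.191, -0.188, -0.011, -20], [-0.191, -0.188, -0.011, -20]]])

```text
t: 36.92
tcp_pos: [0.6197, -0.1781, 0.172]
tool_rot: [0.737, -0.565, 0.317, -0.192]
force: [0.0, 0.0, -3.5]
finger_gap: 0.646
```

```bash
python3 -c "
from h import *
s,M=st();snap('scene','s10')
w2t(*(np.array([.62,-.18,.17])-s['tcp_pos']))
w2t(*(np.array([.646,-.115,.162])-s['tcp_pos']))"
```

```text
t 36.9167 q [-0.6044  0.5649  1.9909  1.8775  0.3508 -1.0715] p [ 0.6197 -0.1781  0.172 ] F [ 0.0118  0.0193 -3.5193] gap 0.6461959708154569
tool x,y,z in world
 [[ 0.1614 -0.9546  0.2505]
 [-0.7109 -0.2886 -0.6414]
 [ 0.6845 -0.0746 -0.7251]] tilt deg 43.51887562497439
t 36.9667 q [-0.6067  0.5654  1.9913  1.8776  0.3508 -1.0678] p [ 0.619  -0.1794  0.1716] F [-0.1586 -1.544  -3.1273] gap 0.6487544928943657
tool x,y,z in world
 [[ 0.1566 -0.9561  0.2475]
 [-0.7126 -0.2829 -0.642 ]
 [ 0.6839 -0.0758 -0.7257]] tilt deg 43.475117089035386
tool shift [0.0014 0.0016 0.0018]
t 36.9667 q [-0.6067  0.5654  1.9913  1.8776  0.3508 -1.0678] p [ 0.619  -0.1794  0.1716] F [-0.1586 -1.544  -3.1273] gap 0.6487544928943657
tool x,y,z in world
 [[ 0.1566 -0.9561  0.2475]
 [-0.7126 -0.2829 -0.642 ]
 [ 0.6839 -0.0758 -0.7257]] tilt deg 43.475117089035386
tool shift [-0.0587 -0.0302  0.0205]
```

View pics/s10.png

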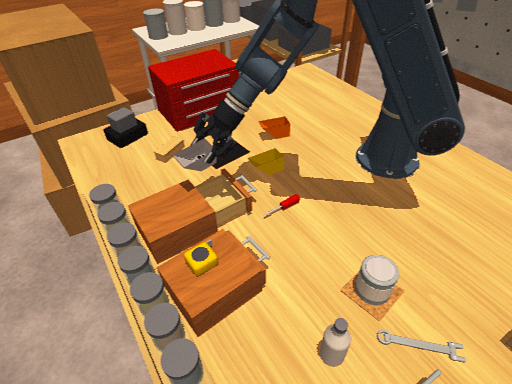

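```bash
python3 -c "
from h import *
s,M=st()
w2t(*(np.array([.622,-.050,.168])-s['tcp_pos']))"|grep shift
```

```text
tool shift [-0.1241 -0.0364 -0.0052]
```

>>> move_arm(deltas=[[[-0.124, -0.036, -0.005, 115], [-0.124, -0.036, -0.005, 115], [-0.124, -0.036, -0.005, 115], [-0.124, -0.036, -0.005, 115], [-0.124, -0.036, -0.005, 115], [-0.124, -0.036, -0.005, 115], [-0.124, -0.036, -0.005, 115], [-0.124, -0.036, -0.005, 115], [-0.124, -0.036, -0.005, 115], [-0.124, -0.036, -0.005, 115], [-0.124, -0.036, -0.005, 115], [-0.124, -0.036, -0.005, 115], [-0.124, -0.036, -0.005, 115], [-0.124, -0.036, -0.005, 115], [-0.124, -0.036, -0.005, 115], [-0.124, -0.036, -0.005, 115], [-0.124, -0.036, -0.005, 115]]])

```text
t: 38.38
tcp_pos: [0.6204, -0.0522, 0.1664]
tool_rot: [0.088, 0.925, -0.007, 0.369]
force: [-0.2, 0.8, -2.5]
finger_gap: 0.645
```

```bash
cat > geo.py <<'E'
from h import *
# cup in tool frame from grasp
Mg=np.array([[-.0962,-.9953,.0142],[-.7216,.0599,-.6897],[.6855,-.0766,-.724]]).T; pg=np.array([.4733,-.3602,.0374])
a=np.radians(-3.5)
ux=-np.array([np.cos(a),np.sin(a),0]);uz=np.array([0,0,1.]);uy=np.cross(uz,ux)
C=np.array([ux,uy,uz]).T; c=np.array([.4665,-.360,.032])
pts={'lip':(-.075,0,.028),'lipL':(-.075,.028,.028),'lipR':(-.075,-.028,.028),'footF':(-.0205,0,-.028),'footB':(.0325,0,-.028)}
def cup(psi=0):
  s=manip.sense();M=R.from_quat(s['tool_rot']).as_matrix()@R.from_euler('z',psi,degrees=True).as_matrix()
  D=M@Mg.T; up=D@uz; fw=D@((-ux+uz)/2**.5)
  print(psi,'tilt',np.degrees(np.arccos(np.clip(up[2],-1,1))).round(1),'slope',np.degrees(np.arcsin(-fw[2])).round(1),'fw',fw.round(2),{k:(s['tcp_pos']+D@(c+C@np.array(v)-pg)).round(3) for k,v in pts.items()})
E
python3 -c "
from geo import *
s,M=st()
for a in (0,20,40,60,80,90): cup(a)
w2t(*(np.array([.645,-.118,.162])-s['tcp_pos']))"
```

```text
t 38.3833 q [-0.3342  0.5592  2.056   2.5279  0.2627  0.5122] p [ 0.6204 -0.0522  0.1664] F [-0.1855  0.7865 -2.4785] gap 0.6448874826767031
tool x,y,z in world
 [[-0.7128  0.1585 -0.6833]
 [ 0.1688  0.9843  0.0522]
 [ 0.6808 -0.0781 -0.7283]] tilt deg 43.256417228574264
0 tilt 61.2 slope 1.4 fw [-0.17 -0.98 -0.02] {'lip': array([ 0.632, -0.119,  0.142]), 'lipL': array([ 0.612, -0.115,  0.122]), 'lipR': array([ 0.651, -0.123,  0.162]), 'footF': array([ 0.646, -0.042,  0.143]), 'footB': array([ 0.626, -0.001,  0.17 ])}
20 tilt 71.1 slope 14.8 fw [-0.41 -0.88 -0.26] {'lip': array([ 0.616, -0.112,  0.127]), 'lipL': array([ 0.6  , -0.099,  0.109]), 'lipR': array([ 0.633, -0.125,  0.145]), 'footF': array([ 0.649, -0.044,  0.146]), 'footB': array([ 0.638, -0.007,  0.182])}
40 tilt 79.1 slope 27.0 fw [-0.6  -0.66 -0.45] {'lip': array([ 0.604, -0.098,  0.114]), 'lipL': array([ 0.592, -0.078,  0.099]), 'lipR': array([ 0.616, -0.119,  0.128]), 'footF': array([ 0.651, -0.047,  0.149]), 'footB': array([ 0.648, -0.018,  0.193])}
60 tilt 84.4 slope 36.5 fw [-0.72 -0.37 -0.6 ] {'lip': array([ 0.596
[... 302 characters left out ...]
 ,  0.097]), 'lipR': array([ 0.592, -0.085,  0.103]), 'footF': array([ 0.653, -0.055,  0.151]), 'footB': array([ 0.656, -0.05 ,  0.204])}
90 tilt 86.7 slope 41.7 fw [-0.73  0.15 -0.67] {'lip': array([ 0.595, -0.046,  0.1  ]), 'lipL': array([ 0.6  , -0.019,  0.1  ]), 'lipR': array([ 0.59 , -0.074,  0.099]), 'footF': array([ 0.652, -0.058,  0.151]), 'footB': array([ 0.655, -0.059,  0.204])}
t 38.3833 q [-0.3342  0.5592  2.056   2.5279  0.2627  0.5122] p [ 0.6204 -0.0522  0.1664] F [-0.1855  0.7865 -2.4785] gap 0.6448874826767031
tool x,y,z in world
 [[-0.7128  0.1585 -0.6833]
 [ 0.1688  0.9843  0.0522]
 [ 0.6808 -0.0781 -0.7283]] tilt deg 43.256417228574264
tool shift [-0.025  -0.0608  0.0251]
```

>>> move_arm(deltas=[[[-0.007, 0.002, 0.009, 7], [-0.013, 0.0035, 0.018, 14], [-0.013, 0.0035, 0.018, 21], [-0.013, 0.0035, 0.018, 28], [-0.014, -0.004, 0.0185, 35], [-0.0155, -0.012, 0.019, 42], [-0.017, -0.021, 0.02, 49], [-0.018, -0.03, 0.0205, 56], [-0.0195, -0.038, 0.021, 63], [-0.0205, -0.045, 0.0215, 70], [-0.022, -0.0515, 0.022, 77], [-0.022, -0.0515, 0.022, 82], [-0.022, -0.0515, 0.022, 82], [-0.022, -0.0515, 0.022, 82], [-0.022, -0.0515, 0.022, 82], [-0.022, -0.0515, 0.022, 82], [-0.022, -0.0515, 0.022, 82], [-0.022, -0.0515, 0.022, 82]]])

```text
t: 39.88
tcp_pos: [0.6422, -0.108, 0.1626]
tool_rot: [0.674, 0.641, 0.236, 0.283]
force: [0.2, -0.4, -1.5]
finger_gap: 0.649
```

```bash
python3 -c "
from geo import *
s,M=st();cup(0);d=snap('scene');crop(d['img'],150,100,150,120,5,'s11');d=snap('top');crop(d['img'],250,60,120,150,4,'t11');snap('wrist','w11')"
```

```text
t 39.8833 q [-0.4365  0.5853  1.9866  2.1884  0.2695  2.2042] p [ 0.6422 -0.108   0.1626] F [ 0.2435 -0.3584 -1.4804] gap 0.649486553367973
tool x,y,z in world
 [[ 0.0676  0.9968 -0.0435]
 [ 0.7295 -0.0197  0.6837]
 [ 0.6806 -0.078  -0.7285]] tilt deg 43.240708830093624
0 tilt 86.8 slope 41.7 fw [-0.75  0.01 -0.66] {'lip': array([ 0.616, -0.111,  0.096]), 'lipL': array([ 0.618, -0.083,  0.094]), 'lipR': array([ 0.613, -0.139,  0.098]), 'footF': array([ 0.675, -0.112,  0.147]), 'footB': array([ 0.678, -0.108,  0.2  ])}
```

View pics/s11.png

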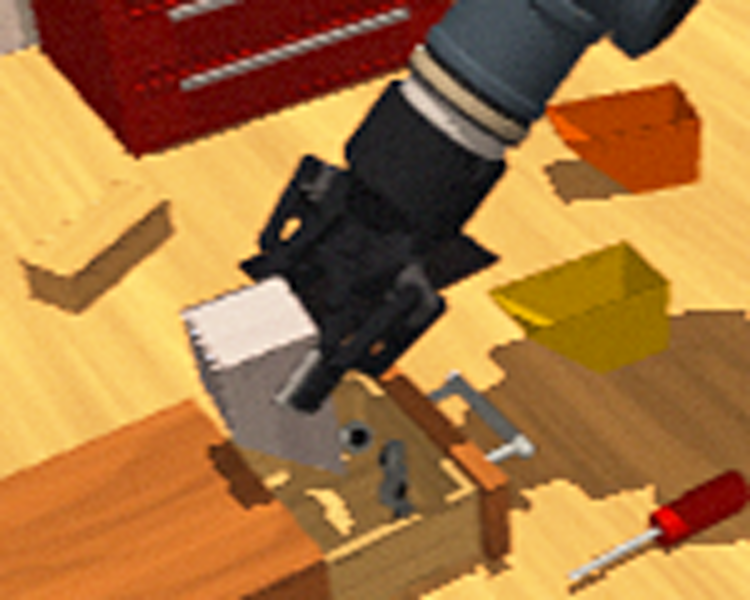

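View pics/w11.png

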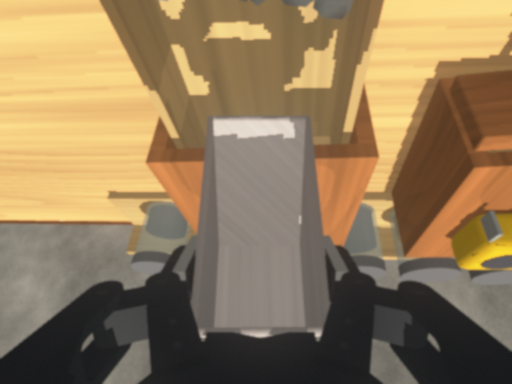

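View pics/t11.png

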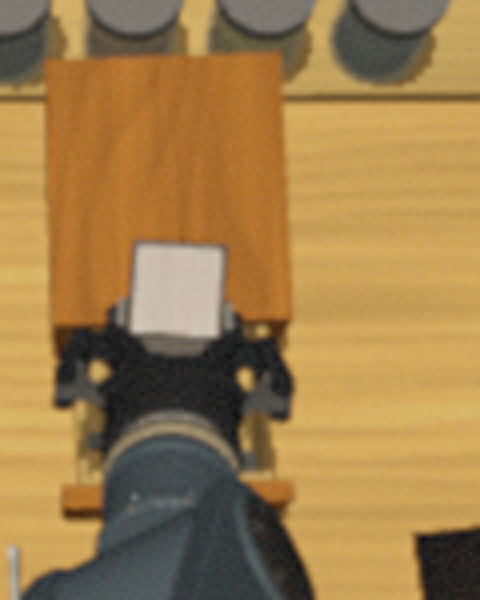

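```bash
python3 -c "
from geo import *
for a in (-173,-175,-177,-179,-181): cup(a)
s,M=st()
w2t(0,0,.03); w2t(*(np.array([.4733,-.3602,.14])-s['tcp_pos']))"|cut -c1-120
```

```text
-173 tilt 3.1 slope -44.6 fw [ 0.7  -0.12  0.7 ] {'lip': array([ 0.71 , -0.118,  0.185]), 'lipL': array([ 0.707, -0.145,
-175 tilt 1.7 slope -44.7 fw [ 0.71 -0.09  0.7 ] {'lip': array([ 0.71 , -0.115,  0.185]), 'lipL': array([ 0.708, -0.143,
-177 tilt 0.3 slope -44.7 fw [ 0.71 -0.06  0.7 ] {'lip': array([ 0.71 , -0.113,  0.185]), 'lipL': array([ 0.708, -0.141,
-179 tilt 1.0 slope -44.6 fw [ 0.71 -0.02  0.7 ] {'lip': array([ 0.711, -0.111,  0.185]), 'lipL': array([ 0.709, -0.139,
-181 tilt 2.4 slope -44.4 fw [0.71 0.01 0.7 ] {'lip': array([ 0.711, -0.109,  0.185]), 'lipL': array([ 0.71 , -0.137,  0
t 40.0333 q [-0.4364  0.5853  1.9864  2.1884  0.2695  2.2043] p [ 0.6423 -0.1079  0.1627] F [ 0.5707 -0.7234 -2.0355] ga
tool x,y,z in world
 [[ 0.0676  0.9968 -0.0435]
 [ 0.7294 -0.0196  0.6838]
 [ 0.6807 -0.0779 -0.7284]] tilt deg 43.25050200434096
t 40.0333 q [-0.4364  0.5853  1.9864  2.1884  0.2695  2.2043] p [ 0.6423 -0.1079  0.1627] F [ 0.5707 -0.7234 -2.0355] ga
tool x,y,z in world
 [[ 0.0676  0.9968 -0.0435]
 [ 0.7294 -0.0196  0.6838]
 [ 0.6807 -0.0779 -0.7284]] tilt deg 43.25050200434096
tool shift [-0.0013  0.0205 -0.0219]
t 40.0333 q [-0.4364  0.5853  1.9864  2.1884  0.2695  2.2043] p [ 0.6423 -0.1079  0.1627] F [ 0.5707 -0.7234 -2.0355] ga
tool x,y,z in world
 [[ 0.0676  0.9968 -0.0435]
 [ 0.7294 -0.0196  0.6838]
 [ 0.6807 -0.0779 -0.7284]] tilt deg 43.25050200434096
tool shift [-0.2619 -0.1338 -0.0789]
```

>>> move_arm(deltas=[[[-0.001, 0.02, -0.022, -7], [-0.001, 0.02, -0.022, -14], [-0.262, -0.134, -0.079, -140], [-0.262, -0.134, -0.079, -140], [-0.262, -0.134, -0.079, -140], [-0.262, -0.134, -0.079, -140], [-0.262, -0.134, -0.079, -140], [-0.262, -0.134, -0.079, -140], [-0.262, -0.134, -0.079, -140], [-0.262, -0.134, -0.079, -140], [-0.262, -0.134, -0.079, -140], [-0.262, -0.134, -0.079, -140], [-0.262, -0.134, -0.079, -140], [-0.262, -0.134, -0.079, -140], [-0.262, -0.134, -0.079, -140], [-0.262, -0.134, -0.079, -140], [-0.262, -0.134, -0.079, -140], [-0.262, -0.134, -0.079, -140], [-0.262, -0.134, -0.079, -140], [-0.262, -0.134, -0.079, -140]]])

```text
t: 41.7
tcp_pos: [0.4733, -0.3604, 0.1402]
tool_rot: [-0.372, 0.852, -0.185, 0.319]
force: [-1.0, -0.6, -1.7]
finger_gap: 0.646
```

```bash
python3 -c "
from geo import *
s,M=st()
for a in (-33,-35,-37,-39,-41): cup(a)
w2t(*(np.array([.471,-.3602,.08])-s['tcp_pos']))"|cut -c1-120
python3 - <<'E'
from h import *
d=snap('top');crop(d['img'],255,120,80,80,7,'t12')
E
```

```text
t 41.7 q [-1.1415  0.6256  2.04    1.5389  0.6273 -0.2057] p [ 0.4733 -0.3604  0.1402] F [-0.9731 -0.5528 -1.6957] gap 0
tool x,y,z in world
 [[-0.5198 -0.7519 -0.4056]
 [-0.5158  0.6547 -0.5525]
 [ 0.681  -0.078  -0.7282]] tilt deg 43.26826331661707
-33 tilt 3.1 slope -44.6 fw [ 0.7  -0.12  0.7 ] {'lip': array([ 0.541, -0.37 ,  0.162]), 'lipL': array([ 0.538, -0.398, 
-35 tilt 1.7 slope -44.7 fw [ 0.71 -0.09  0.7 ] {'lip': array([ 0.541, -0.368,  0.162]), 'lipL': array([ 0.539, -0.396, 
-37 tilt 0.1 slope -44.7 fw [ 0.71 -0.05  0.7 ] {'lip': array([ 0.541, -0.366,  0.162]), 'lipL': array([ 0.54 , -0.393, 
-39 tilt 1.0 slope -44.6 fw [ 0.71 -0.02  0.7 ] {'lip': array([ 0.542, -0.363,  0.162]), 'lipL': array([ 0.54 , -0.391, 
-41 tilt 2.4 slope -44.4 fw [0.71 0.02 0.7 ] {'lip': array([ 0.542, -0.361,  0.162]), 'lipL': array([ 0.541, -0.389,  0.
t 41.7 q [-1.1415  0.6256  2.04    1.5389  0.6273 -0.2057] p [ 0.4733 -0.3604  0.1402] F [-0.9731 -0.5528 -1.6957] gap 0
tool x,y,z in world
 [[-0.5198 -0.7519 -0.4056]
 [-0.5158  0.6547 -0.5525]
 [ 0.681  -0.078  -0.7282]] tilt deg 43.26826331661707
tool shift [0.0255 0.0346 0.0422]
```

View pics/t12.png

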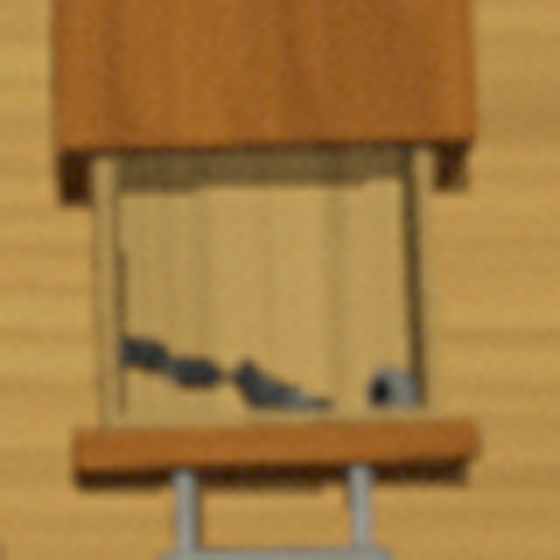

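>>> move_arm(deltas=[[[0, 0, 0, -37], [0, 0, 0, -37], [0.025, 0.034, 0.042, -37], [0.025, 0.034, 0.042, -37], [0.025, 0.034, 0.042, -37], [0.025, 0.034, 0.042, -37], [0.0355, 0.048, 0.0605, -37], [0.04, 0.054, 0.069, -37], [0.042, 0.0565, 0.072, -37], [0.042, 0.0565, 0.072, -37], [0.042, 0.0565, 0.072, -37]]])

```text
t: 42.67
tcp_pos: [0.4715, -0.361, 0.0397]
tool_rot: [-0.624, 0.689, -0.277, 0.243]
force: [-0.5, -0.2, -1.5]
finger_gap: 0.644
```

```bash
python3 -c "
from geo import *
s,M=st();cup(0);d=snap('scene');crop(d['img'],170,90,120,90,6,'s13')"
```

```text
t 42.6667 q [-1.1462  0.8617  2.0567  1.8706  0.6637 -1.2728] p [ 0.4715 -0.361   0.0397] F [-0.536  -0.2103 -1.4942] gap 0.6436639149184653
tool x,y,z in world
 [[-0.1026 -0.9947  0.0106]
 [-0.7248  0.0674 -0.6856]
 [ 0.6812 -0.078  -0.7279]] tilt deg 43.290410627021885
0 tilt 0.0 slope -44.7 fw [ 0.71 -0.05  0.7 ] {'lip': array([ 0.54 , -0.366,  0.062]), 'lipL': array([ 0.538, -0.394,  0.062]), 'lipR': array([ 0.542, -0.338,  0.062]), 'footF': array([ 0.485, -0.362,  0.006]), 'footB': array([ 0.432, -0.358,  0.007])}
```

View pics/s13.png

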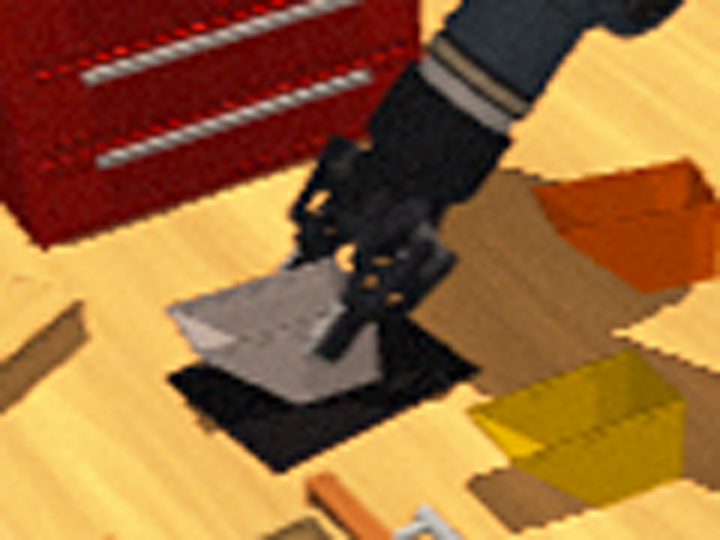

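>>> move_arm(deltas=[[[0, 0.0015, 0.0015, 0], [0, 0.002, 0.002, 0], [0, 0.002, 0.002, 0]]])

```text
t: 42.97
tcp_pos: [0.4716, -0.3613, 0.0377]
tool_rot: [-0.624, 0.689, -0.278, 0.243]
force: [-0.3, -0.6, -2.1]
finger_gap: 0.649
```

>>> move_arm(deltas=[[[0, 0, 0, 0], [0, 0, 0, 0], [0, 0, 0, 0], [0, 0, 0, 0], [0, 0, 0, 0], [0, 0, -0.02, 0], [0, 0, -0.05, 0], [0, 0, -0.09, 0], [0, 0, -0.12, 0], [0, 0, -0.12, 0]]], gripper=1)

```text
t: 43.8
tcp_pos: [0.3878, -0.3519, 0.1278]
tool_rot: [-0.623, 0.689, -0.279, 0.242]
force: [0.2, 0.3, -0.1]
finger_gap: 0.999
```

```bash
python3 -c "
from geo import *
s,M=st();snap('wrist','w14');d=snap('scene');crop(d['img'],170,90,120,90,6,'s14')"
```

```text
t 43.8 q [-1.3405  0.6412  2.1895  1.5747  0.7011 -1.13  ] p [ 0.3878 -0.3519  0.1278] F [ 0.2452  0.2645 -0.1154] gap 0.9988812561911667
tool x,y,z in world
 [[-0.1054 -0.9943  0.0143]
 [-0.7238  0.0668 -0.6867]
 [ 0.6819 -0.0827 -0.7268]] tilt deg 43.38494728320171
```

View pics/s14.png

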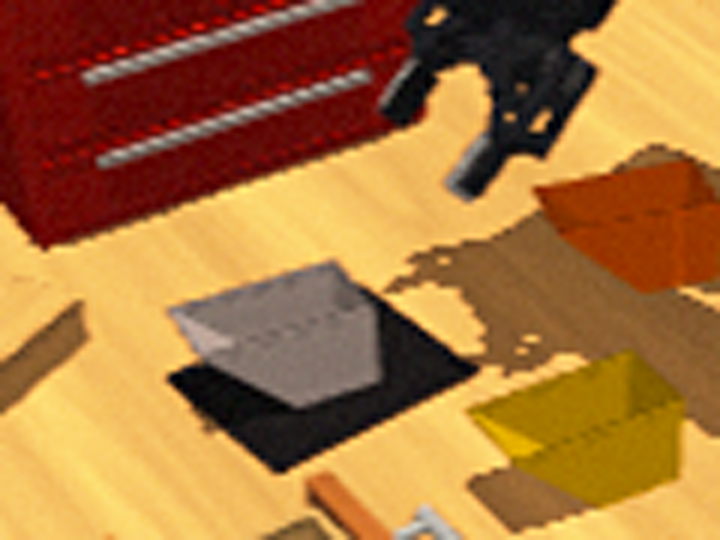

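View pics/w14.png

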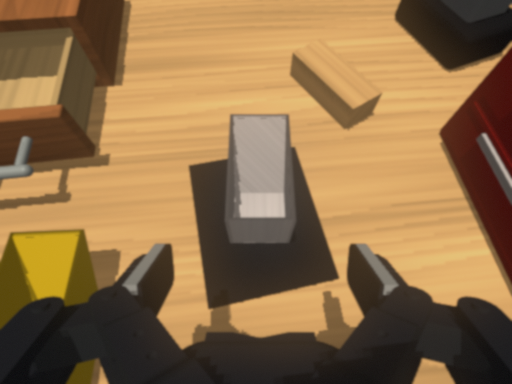

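```bash
python3 -c "
from h import *
s,M=st()
T=np.array([.514,-.115,.068]);print(T-.12*M[:,2])
w2t(*(np.array([.388,-.34,.19])-s['tcp_pos']))
w2t(*(T-.12*M[:,2]-s['tcp_pos']))"|grep -v tool\ x
```

```text
t 43.9 q [-1.3366  0.6468  2.1855  1.5791  0.7002 -1.1322] p [ 0.3895 -0.3528  0.1258] F [-0.072   0.3041  0.1921] gap 1.0032008435907784
 [[-0.1044 -0.9944  0.0141]
 [-0.7239  0.0662 -0.6867]
 [ 0.682  -0.0819 -0.7268]] tilt deg 43.3831938985464
[ 0.4322 -0.1052  0.1552]
t 43.9 q [-1.3366  0.6468  2.1855  1.5791  0.7002 -1.1322] p [ 0.3895 -0.3528  0.1258] F [-0.072   0.3041  0.1921] gap 1.0032008435907784
 [[-0.1044 -0.9944  0.0141]
 [-0.7239  0.0662 -0.6867]
 [ 0.682  -0.0819 -0.7268]] tilt deg 43.3831938985464
tool shift [-0.0117 -0.0422 -0.0488]
t 43.9 q [-1.3366  0.6468  2.1855  1.5791  0.7002 -1.1322] p [ 0.3895 -0.3528  0.1258] F [-0.072   0.3041  0.1921] gap 1.0032008435907784
 [[-0.1044 -0.9944  0.0141]
 [-0.7239  0.0662 -0.6867]
 [ 0.682  -0.0819 -0.7268]] tilt deg 43.3831938985464
tool shift [-0.2503 -0.0347 -0.0126]
```

>>> move_arm(deltas=[[[-0.01, -0.04, -0.049, 0], [-0.1, -0.06, -0.06, 0], [-0.25, -0.035, -0.013, 0], [-0.25, -0.035, -0.013, 0], [-0.25, -0.035, -0.013, 0], [-0.25, -0.035, -0.013, 0], [-0.25, -0.035, -0.013, 0], [-0.25, -0.035, -0.013, 0], [-0.25, -0.035, -0.013, 0]]], gripper=0, squeeze=20)

```text
t: 44.65
tcp_pos: [0.4534, -0.1077, 0.1626]
tool_rot: [-0.63, 0.688, -0.27, 0.24]
force: [0.1, 0.2, -0.0]
finger_gap: 0.0
```

```bash
python3 -c "
from h import *
s,M=st();snap('wrist','w15')
T=np.array([.514,-.115,.068])
w2t(*(T-s['tcp_pos']))"
```

```text
t 44.65 q [-0.7417  0.5307  2.442   2.3654  0.6098 -1.4094] p [ 0.4534 -0.1077  0.1626] F [ 0.0998  0.1832 -0.0012] gap 0.0004308564877293371
tool x,y,z in world
 [[-0.0925 -0.9957  0.0097]
 [-0.7369  0.0619 -0.6732]
 [ 0.6697 -0.0694 -0.7394]] tilt deg 42.31826912451678
t 44.7 q [-0.7463  0.5304  2.441   2.3637  0.6098 -1.4089] p [ 0.4533 -0.11    0.1627] F [0.3475 0.0715 0.2046] gap -0.007089940974586522
tool x,y,z in world
 [[-0.0957 -0.9954  0.0104]
 [-0.7361  0.0637 -0.6738]
 [ 0.67   -0.0721 -0.7388]] tilt deg 42.368129193061286
tool shift [0.0005 0.0186 0.111 ]
```

View pics/w15.png

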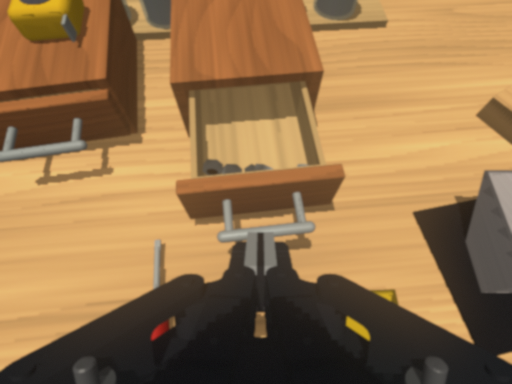

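>>> move_arm(deltas=[[[0, 0.01, 0.03, 0], [0, 0.018, 0.055, 0], [0, 0.018, 0.055, 0], [0, 0.018, 0.055, 0]]])

```text
t: 45.03
tcp_pos: [0.4768, -0.1137, 0.108]
tool_rot: [-0.628, 0.69, -0.269, 0.239]
force: [-0.8, 0.1, -0.3]
finger_gap: 0.0
```

```bash
python3 -c "
from h import *
s,M=st();snap('wrist','w16');snap('scene','s16')
T=np.array([.514,-.115,.068])
w2t(*(T-s['tcp_pos']))"
```

```text
t 45.0333 q [-0.6976  0.7258  2.4124  2.5481  0.7337 -1.5798] p [ 0.4768 -0.1137  0.108 ] F [-0.7531  0.1037 -0.3193] gap 0.0001746913197503072
tool x,y,z in world
 [[-0.0972 -0.9952  0.008 ]
 [-0.7379  0.0667 -0.6716]
 [ 0.6679 -0.0712 -0.7408]] tilt deg 42.19749495546559
t 45.1333 q [-0.6978  0.7201  2.415   2.5482  0.7338 -1.5802] p [ 0.4763 -0.1134  0.1104] F [-0.3846  0.0879  0.4496] gap 0.004194887570276224
tool x,y,z in world
 [[-0.0972 -0.9952  0.0099]
 [-0.7362  0.0652 -0.6736]
 [ 0.6698 -0.0728 -0.739 ]] tilt deg 42.353189084076625
tool shift [-0.0028 -0.0005  0.0546]
```

View pics/w16.png

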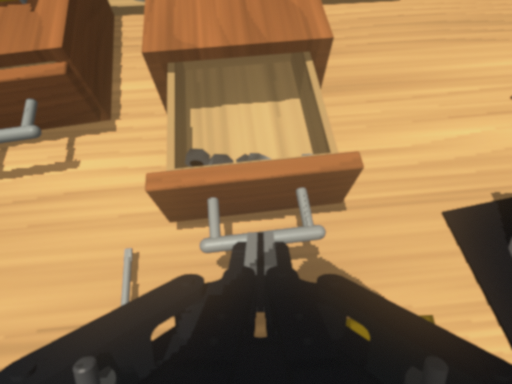

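View pics/s16.png

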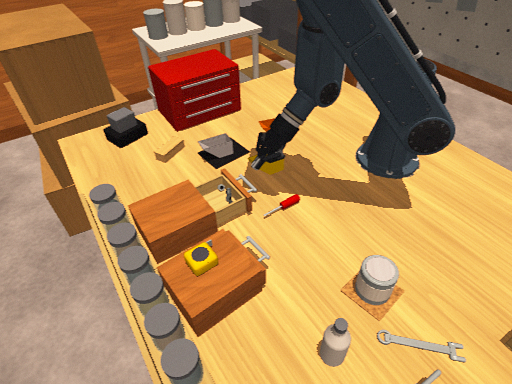

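>>> move_arm(deltas=[[[-0.001, 0, 0.02, 0], [-0.002, 0, 0.038, 0], [-0.003, 0, 0.054, 0], [-0.003, 0, 0.054, 0], [-0.003, 0, 0.054, 0]]])

```text
t: 45.55
tcp_pos: [0.5126, -0.1148, 0.0721]
tool_rot: [-0.628, 0.689, -0.272, 0.239]
force: [-0.8, 0.6, -0.7]
finger_gap: -0.0
```

```bash
python3 -c "
from h import *
s,M=st();snap('wrist','w17')
w2t(.11,.0035,0)"
```

```text
t 45.55 q [-0.6256  0.8177  2.3281  2.6278  0.7446 -1.5899] p [ 0.5126 -0.1148  0.0721] F [-0.8329  0.6168 -0.731 ] gap -0.00012442420151070663
tool x,y,z in world
 [[-0.0976 -0.9952  0.0108]
 [-0.7351  0.0647 -0.6749]
 [ 0.6709 -0.0738 -0.7378]] tilt deg 42.45165160391396
t 45.6 q [-0.6258  0.8175  2.3291  2.6279  0.7446 -1.5899] p [ 0.5121 -0.1145  0.0721] F [-0.9702 -0.0888  0.0307] gap -0.004385080957271316
tool x,y,z in world
 [[-0.0978 -0.9951  0.0104]
 [-0.7355  0.0653 -0.6743]
 [ 0.6704 -0.0736 -0.7383]] tilt deg 42.4096799754732
tool shift [-0.0142 -0.0807  0.0735]
```

View pics/w17.png

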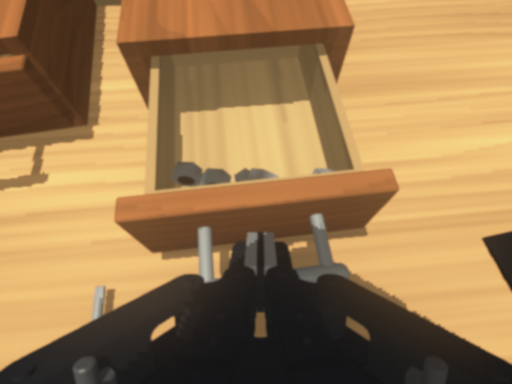

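>>> move_arm(deltas=[[[-0.0005, -0.002, 0.009, 0], [-0.0025, -0.013, 0.015, 0], [-0.0045, -0.022, 0.023, 0], [-0.006, -0.031, 0.031, 0], [-0.0075, -0.04, 0.039, 0], [-0.009, -0.049, 0.047, 0], [-0.0105, -0.056, 0.055, 0], [-0.0115, -0.064, 0.062, 0], [-0.0128, -0.0713, 0.069, 0], [-0.0128, -0.0713, 0.069, 0]]])

```text
t: 46.43
tcp_pos: [0.6137, -0.1118, 0.0707]
tool_rot: [-0.627, 0.689, -0.273, 0.24]
force: [0.2, 0.5, -0.7]
finger_gap: -0.001
```

```bash
python3 -c "
from h import *
s,M=st();snap('wrist','w18')
w2t(.03,.001,0)"
```

```text
t 46.4333 q [-0.4738  0.7826  2.0761  2.6019  0.4882 -1.3745] p [ 0.6137 -0.1118  0.0707] F [ 0.2012  0.4613 -0.7043] gap -0.0012866235973452197
tool x,y,z in world
 [[-0.0972 -0.9952  0.0116]
 [-0.7331  0.0637 -0.6771]
 [ 0.6731 -0.0743 -0.7358]] tilt deg 42.62564282535852
t 46.4833 q [-0.4744  0.7829  2.078   2.6022  0.4885 -1.3753] p [ 0.6126 -0.1116  0.0703] F [ 0.1947  0.6654 -0.1277] gap 0.004356285628729515
tool x,y,z in world
 [[-0.0975 -0.9952  0.0112]
 [-0.7342  0.0643 -0.6758]
 [ 0.6719 -0.0741 -0.737 ]] tilt deg 42.526564352276495
tool shift [-0.0039 -0.022   0.0201]
```

View pics/w18.png

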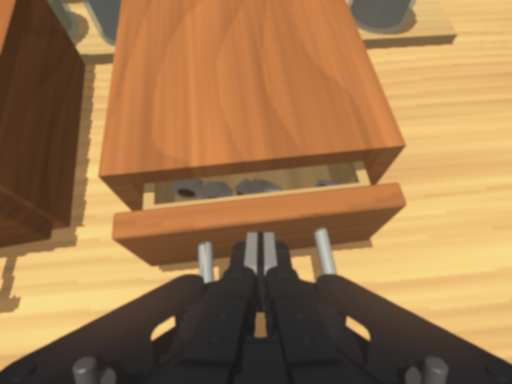

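>>> move_arm(deltas=[[[-0.0005, -0.003, 0.003, 0], [-0.001, -0.006, 0.0055, 0], [-0.0015, -0.009, 0.008, 0], [-0.002, -0.0115, 0.0105, 0], [-0.002, -0.0135, 0.0125, 0], [-0.002, -0.0135, 0.0125, 0]]])

```text
t: 46.98
tcp_pos: [0.6314, -0.1113, 0.0701]
tool_rot: [-0.628, 0.689, -0.272, 0.24]
force: [-1.0, 0.4, 0.6]
finger_gap: -0.0
```

```bash
python3 -c "
from h import *
s,M=st();snap('wrist','w19')
w2t(.01,.0003,0)"
```

```text
t 46.9833 q [-0.454   0.7842  2.0316  2.585   0.4468 -1.3347] p [ 0.6314 -0.1113  0.0701] F [-0.9629  0.4495  0.5982] gap -0.00022535626329895844
tool x,y,z in world
 [[-0.097  -0.9952  0.0113]
 [-0.7343  0.0639 -0.6758]
 [ 0.6718 -0.0739 -0.737 ]] tilt deg 42.523940961480164
t 47.0333 q [-0.4542  0.7842  2.0318  2.5853  0.4473 -1.335 ] p [ 0.6314 -0.1113  0.0702] F [-0.2018  0.448  -0.7446] gap -0.0018186121251045244
tool x,y,z in world
 [[-0.0972 -0.9952  0.0113]
 [-0.734   0.064  -0.6761]
 [ 0.6721 -0.074  -0.7367]] tilt deg 42.54623203965247
tool shift [-0.0013 -0.0073  0.0067]
```

View pics/w19.png

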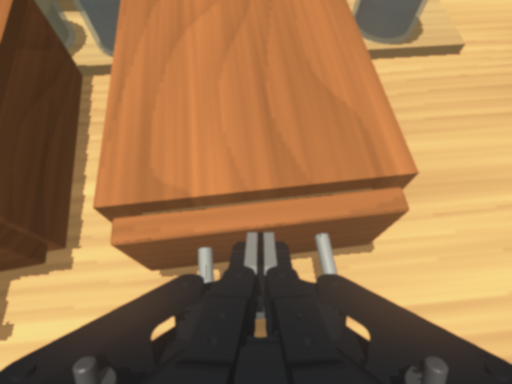

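>>> move_arm(deltas=[[[-0.0003, -0.002, 0.002, 0], [-0.0006, -0.0037, 0.0034, 0], [-0.001, -0.0055, 0.005, 0], [-0.0013, -0.0073, 0.0067, 0], [-0.0013, -0.0073, 0.0067, 0]]])

```text
t: 47.45
tcp_pos: [0.6323, -0.11, 0.0675]
tool_rot: [-0.628, 0.693, -0.266, 0.234]
force: [-26.6, -1.7, 15.3]
finger_gap: 0.002
```

```bash
python3 -c "
from h import *
s,M=st();d=snap('wrist','w20');d=snap('top');crop(d['img'],170,60,170,110,4,'t20')"
```

```text
t 47.45 q [-0.4459  0.7827  2.0202  2.5764  0.4163 -1.3123] p [ 0.6323 -0.11    0.0675] F [-26.5908  -1.6937  15.3487] gap 0.002427024790799779
tool x,y,z in world
 [[-0.1026 -0.9947  0.0089]
 [-0.7458  0.071  -0.6623]
 [ 0.6582 -0.0746 -0.7492]] tilt deg 41.482923394794106
```

View pics/w20.png

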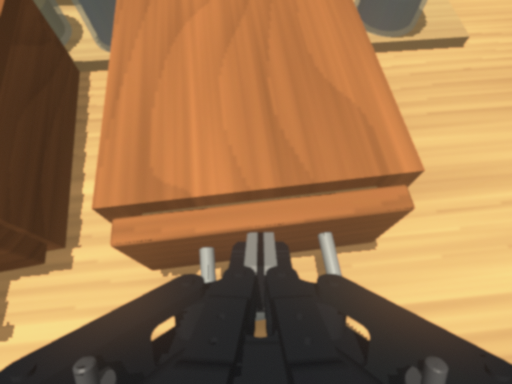

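View pics/t20.png

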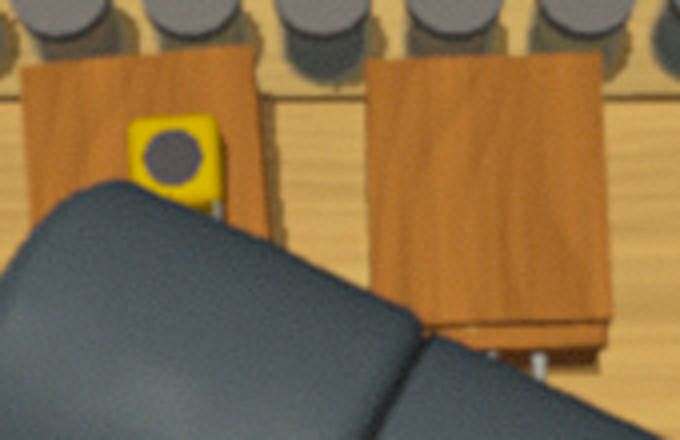

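>>> move_arm(deltas=[[[0, 0, -0.015, 0], [0, 0, -0.04, 0], [0, 0, -0.08, 0], [0, -0.03, -0.12, 0], [0, -0.07, -0.16, 0], [0, -0.11, -0.18, 0], [0, -0.15, -0.19, 0], [0, -0.18, -0.19, 0], [0, -0.18, -0.19, 0]]])

```text
t: 48.3
tcp_pos: [0.5995, -0.0964, 0.2318]
tool_rot: [-0.63, 0.691, -0.259, 0.241]
force: [-1.0, 0.2, 0.0]
finger_gap: -0.001
```

```bash
python3 -c "
from h import *
s,M=st();d=snap('scene','s21');crop(d['img'],110,120,180,150,4,'s21c');d=snap('top','t21');crop(d['img'],170,60,250,200,3,'t21c')"
```

```text
t 48.3 q [-0.4641  0.396   2.0186  1.4126  0.2523 -0.1192] p [ 0.5995 -0.0964  0.2318] F [-1.0283  0.2009  0.0014] gap -0.0011193389911769798
tool x,y,z in world
 [[-0.0897 -0.9959 -0.0065]
 [-0.7463  0.0715 -0.6618]
 [ 0.6596 -0.0545 -0.7497]] tilt deg 41.438525277683304
```

View pics/s21.png

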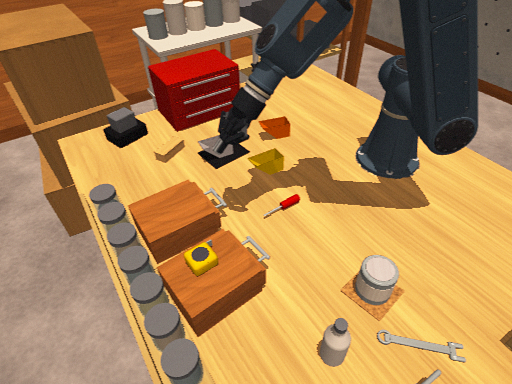

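View pics/s21c.png

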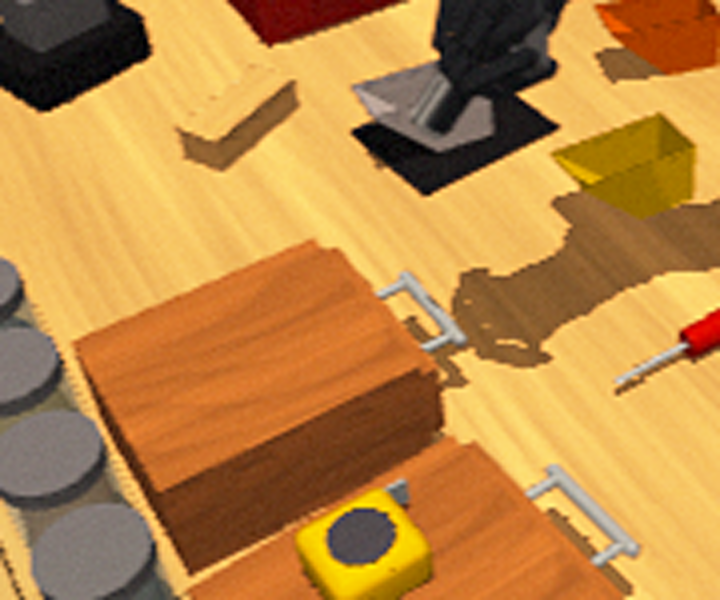

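View pics/t21c.png

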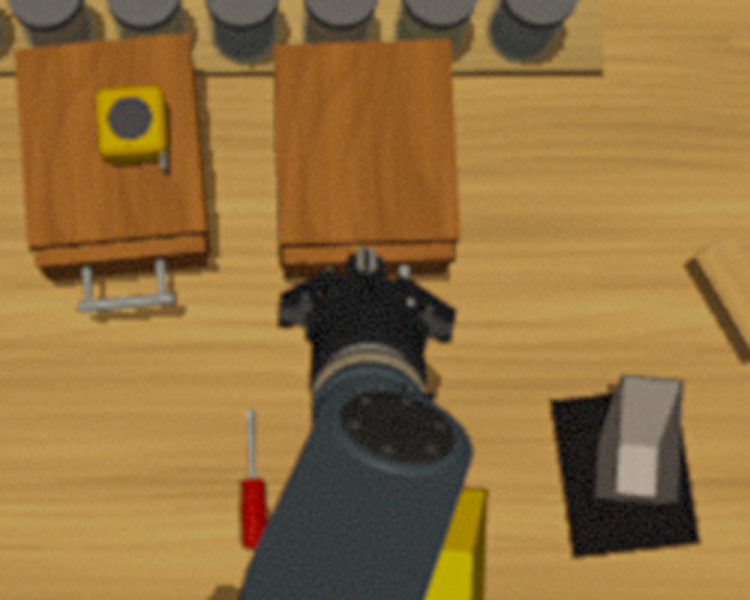

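```bash
python3 -c "
from h import *
s,M=st();print(s['qd']);print(manip.sign_off())"
```

```text
t 48.4 q [-0.4638  0.3952  2.0162  1.4199  0.2524 -0.1285] p [ 0.6012 -0.0969  0.2334] F [-0.2667  0.6872 -0.6435] gap -0.0019563845505856437
tool x,y,z in world
 [[-0.0878 -0.9961 -0.0038]
 [-0.7434  0.068  -0.6654]
 [ 0.663  -0.0556 -0.7465]] tilt deg 41.710994582695406
[-0.0073  0.0367  0.0553  0.1689 -0.005  -0.183 ]
the job is handed in; nothing more can be done
None
```

I poured the nuts into the open drawer, stood the empty cup back upright on its mat and pushed the drawer shut. I handed in at t = 48.4 s.

**How it was done:** The moves only allow a turn about the tool's z axis. I tilted the tool to about 43° by repeatedly pushing it past the edge of its reach. Before that I had turned the cup on its mat so the spout faced away from the robot. I then gripped the cup upright with the tilted tool, and half a turn about the tool axis over the drawer tipped it spout-down by about 87°, just over the 75–85° given.

**Last checks:**
- **Cup:** the wrist picture after pouring and again after placing showed it empty. It stands upright on the mat, with its spout now pointing away from the robot. The weight on the wrist fell by roughly the 1.06 N that six nuts weigh, though that reading is noisy.
- **Nuts:** about five were visible in the drawer before it was shut. The front panel may have hidden one, so I could not count all six separately. I saw none on the parts of the bench in view.
- **Drawer:** the push ended against the stop at about 27 N sideways (about 31 N in all). In the top view its front now looks the same as the other, shut chest's.
- **Other things:** the other chest, tape measure, screwdriver, offcut, tin, bottle and look-alike cups show no visible change.
- **Robot:** the gripper was clear of everything at hand-in, with the arm still moving very slightly.

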